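# Put the laundry supplies away by height

## Task

The low tin, the box of washing powder and the slim bottle with the teal cap are still out on the worktop. Put each away, standing upright, in the rack tier with the least headroom that it fits under, beside what already stands there, and slide it back until no part of it sticks out past the front edge of the board above it. Don't knock anything over, and leave everything else where it is.

Things in the scene. Friction and masses are not known exactly. Their poses are not given: they have to be found in the camera images.
- two_tier_rack: Fixed pale wooden rack, open in front, low tier below and middle tier above; 205 mm wide (y), 187 between its 9 mm side panels. Origin: worktop level, mid-width; x points from the open front to the slatted back (inner face at x = +70 mm), y left, z up. Stands left or right of the tall rack, turned up to 0.1 rad.
- low_front (a point): LOW TIER of the two-tier rack: point on the worktop below the middle of the front edge of the board over it (rack x = -70 mm); axes as the rack. That board has its underside at 72, top at 82 mm; 140 mm deep inside. The floor is the bare worktop.
- mid_front (a point): MIDDLE TIER of the two-tier rack: point on its deck (z = 82 mm) below the middle of the front edge of its roof (rack x = -25 mm); axes as the rack. Roof underside 127 mm, top 137 mm above the deck; 95 mm deep inside. In front of this edge the deck runs on 45 mm as an open ledge without sides or roof.
- tall_rack: Fixed pale wooden rack, open in front, with one tall tier; 205 mm wide (y), 187 between its 9 mm side panels. Origin: worktop level, mid-width; x points from the open front to the slatted back (inner face at x = +70 mm), y left, z up. Turned up to 0.1 rad. A fixed wall shelf overhangs both racks: front edge at world x = 0.60, underside at z = 0.48 m.
- tall_front (a point): TALL TIER: point on the worktop below the middle of the front edge of the tall rack's roof and sides (rack x = -25 mm); axes as the rack. Roof underside at 218, top at 228 mm; 95 mm deep inside. The floor is the bare worktop.
- tin: Low round metal tin, 75 mm diameter, 58 mm high, about 0.26 kg. Origin: centre of its underside, z up.
- powder_box: Upright cardboard box of washing powder, 55 (its x) x 74 (its y) x 112 mm (z; solid to 109), about 0.25 kg. Origin: centre of its underside. Starts with its y axis within 0.7 rad of the world x axis.
- bottle: Slim round bottle with a teal cap, 61 mm diameter to z = 150 mm, tapering to a 38 mm wide cap above 171 mm, 200 mm high, about 0.19 kg. Origin: centre of its underside.
- pot: Bystander: flat round pot, 69 mm diameter, 41 mm high, already in the low tier, in its right (-y) half. Origin: centre of its underside.
- jar: Bystander: small round jar with a dark lid, 44 mm diameter, 105 mm high, already on the middle tier, in its left (+y) half. Origin: centre of its underside.
- aerosol: Bystander: round aerosol can, 58 mm diameter, 191 mm high, already in the tall tier, in its right (-y) half. Origin: centre of its underside.
- tape_roll: Bystander on the worktop: roll of tape lying flat, 96 mm diameter, 25 mm high. Origin: centre of its underside.
- tape_measure: Bystander on the worktop: pocket tape measure, 80 (its x) x 33 x 60 mm. Origin: its underside; it reaches from x = -28 to +40 mm.
- dropper: Bystander on the worktop: small brown dropper bottle, 33 mm diameter, 102 mm high. Origin: centre of its underside.
- peg: Bystander: clothes peg lying at the left of the worktop, 15 x 72 (its y) x 12 mm. Origin: centre of its underside.
- scoop: Bystander: detergent scoop, 127 (its x, handle towards +x) x 61 x 48 mm, at the left of the worktop. Origin: centre of its underside.
- box_corner0 (a point): Bottom corner of the powder box at its x = +27.5, y = +37 mm.
- box_corner1 (a point): Bottom corner of the powder box at its x = +27.5, y = -37 mm.
- box_corner2 (a point): Bottom corner of the powder box at its x = -27.5, y = -37 mm.
- box_corner3 (a point): Bottom corner of the powder box at its x = -27.5, y = +37 mm.

How it is judged:
By the outcome, as a careful person would: the job done as asked, in the order asked, and still so for the second after the job is handed in, with the robot touching nothing.
It also fails if it takes over 72 s, if anything falls off the work surface, if the arm or the gripper's body presses on something with over 40 N, if the wrist force passes 120 N, or if a joint passes its speed limit or range.

## Robot

A 6-joint arm with a two-finger parallel gripper is mounted at the origin on a cart in front of the work surface, level with it; the furniture and walls round the work are solid. World frame = base frame: x ahead of the robot, y to its left, z up, the work surface at z = 0. Lengths are in m, angles in rad, forces in N, time in s.
With the tool pointing down it reaches from about 0.375 to 0.9 m from the base axis. Payload 3.1 kg.
Tool frame: the origin (TCP) lies midway between the tips of the shut fingers; the grasp point (between the pads) lies ctrl.pinch_z behind it (ctrl.pinch_z is the distance from the TCP to the grasp point, in m); z points along the fingers, y is the line along which they close (so a half turn about z gives the same grasp; the last joint's range is limited). The gripper opens to 87 mm and grips with 3 to 60 N. Pads are 19 mm wide; open, the fingers measure 117 mm over their backs; the gripper's body (75 mm by 190 mm) begins 51 mm behind the grasp point.
Start: joints at [-1.377, 0.527, 1.433, -0, 1.181, -0.178], TCP at [0.227, -0.582, 0.223] pointing down, gripper open.
Joint ranges: [-3.08, 3.08], [-0.75, 2.2], [0.22, 2.44], [-1.43, 4.57], [0, 2.65], [-2.85, 2.85]. Speed limits (rad/s): [2.79, 2.79, 3.14, 3.14, 3.14, 3.14].

## Interface

Orientations are given as a 3x3 rotation matrix whose columns are the frame's x, y, z axes.
In Python, from bench import ctrl, read_camera, camera_params gives the robot as it stands.
- The arm moves only by the tool jog_arm, never from a script. Its argument "plan" is a list of rows, each an object of numbers: "tx", "ty", "tz": the shift along the world's x, y, z in units of 50 mm (1.0 is 50 mm); "spin": the turn about the world's z in units of 8 degrees (1.0 is 8 degrees); "fingers": the closure, from -1 (fully open) to 1 (shut). In form: [{"tx": .., "ty": .., "tz": .., "spin": .., "fingers": ..}, ...]. A call has 1 to 5 rows; each row shifts and turns the commanded pose from where the row before left it; what a row does not reach is not made up. A row lasts 1/8 s, in which the tool goes at most 62.5 mm and 10.7 degrees, less where a joint would pass 70% of its speed; a pose out of reach is approached as far as the arm can. A call is refused whole if a number of a shift passes 1 or a number of a turn 1, either way. A call with a gripper value outside its range is refused whole. The fingers move at their own pace and stop on an object; "squeeze" is the grip in N (left out, the last holds). Time passes only in rows, so rows that do not move let the fingers close. It gives the time, the measured TCP pose, the force, the opening and the grip force at its end, in the units of the state.
- ctrl.read_state(): the state, without advancing time (a new reading comes with each control period).
- read_camera(name): name is "scene" or "top" or "wrist"; returns the picture (420x560x3 uint8, red, green, blue); there is no depth.
- camera_params(name): a dict with "K" (3x3 intrinsics, pixels), "cam_to_world" (4x4, takes a point from camera to world coordinates). Camera axes: x right, y down, z forward; pixel columns grow to the right and rows downward; lengths in m; the calibration is good to about 2 mm. The wrist camera is an equidistant fisheye: a pixel r from the principal point sees the ray r / f radians off the axis. A picture is of the moment at which its call begins: read the wrist's pose just before it. camera_params takes no time and is no camera call; for the wrist camera it gives the pose at the moment of the call.
- ctrl.finish_job(): hands the job in; it is judged then, once.
The state is a dict: "clock": time; "joints": joint angles; "dq": joint speeds; "tau": joint torques, N m; "position": TCP position; "eef_rot": TCP orientation; "ft_force": force on the tool from outside, world axes, zero at the start; "moment": the same for the moment, N m; "width": opening from 0.0 (shut) to 1.0 (fully open); "gripper_force": force on a finger pad.
Only numpy, scipy, OpenCV 4.12 (cv2) and the standard library are available. Lean on these libraries where they do the work, as an engineer would, in place of code of your own. Each camera call takes 0.05 s, during which the arm holds its last target. There are 200 camera calls.

## Working session

There is one attempt and no reset: what is moved stays moved. The work goes in short steps, Python scripts to look and compute and a tool call to move; the robot and the scene stay as the last step left them, time stands still between calls to the robot, and variables do not carry over. Pictures are saved under pics/ and viewed, at most 10 in all, crops included, and the job is handed in when it is done.

Besides the shell and the picture viewer there is one more tool, called after "Call:" by a JSON object that holds its "name" and its "arguments", one argument or row to a line. jog_arm: Moves the arm, as the interface text tells. Its arguments: {"type":"object","properties":{"plan":{"type":"array","items":{"type":"object","properties":{"tx":{"type":"number"},"ty":{"type":"number"},"tz":{"type":"number"},"spin":{"type":"number"},"fingers":{"type":"number"}}}},"squeeze":{"type":"number"}},"required":["plan"]}

```bash
ls; mkdir -p pics; python3 - <<'E'
from bench import ctrl, read_camera, camera_params
import cv2,numpy as np
np.set_printoptions(precision=4,suppress=True)
for n in("scene","top"):
    p=camera_params(n);print(n,p["K"],p["cam_to_world"])
    im=read_camera(n);cv2.imwrite(f"pics/{n}0.png",im[:,:,::-1])
s=ctrl.read_state();print(s,ctrl.pinch_z)
E
```

```text
pics
scene [[453.6813   0.     286.4306]
 [  0.     453.6813 213.779 ]
 [  0.       0.       1.    ]] [[-0.778  -0.4515  0.4369  0.064 ]
 [-0.6283  0.5639 -0.536   0.6684]
 [-0.0043 -0.6915 -0.7224  0.8407]
 [ 0.      0.      0.      1.    ]]
top [[541.6272   0.     280.0448]
 [  0.     541.6272 210.8325]
 [  0.       0.       1.    ]] [[-0.0312 -0.7896  0.6128 -0.4919]
 [-0.9995  0.0251 -0.0185  0.1215]
 [-0.0007 -0.6131 -0.79    1.3631]
 [ 0.      0.      0.      1.    ]]
{'clock': 0.1, 'joints': array([-1.3775,  0.5283,  1.4338, -0.    ,  1.1814, -0.1785]), 'dq': array([ 0.0008, -0.0012, -0.0028,  0.0003,  0.0002, -0.    ]), 'tau': array([ -0.0003, -44.0986, -17.715 ,   0.0634,   0.0533,  -0.    ]), 'position': array([ 0.227 , -0.5816,  0.2217]), 'eef_rot': array([[ 0.9317,  0.3633, -0.0004],
       [ 0.3633, -0.9317,  0.0019],
       [ 0.0003, -0.0019, -1.    ]]), 'ft_force': array([-0.2297, -0.6716, -0.2579]), 'moment': array([ 0.0211,  0.0514, -0.0404]), 'gripper_force': 0.0, 'width': 0.9975157563510392} 0.0187
```

View pics/scene0.png

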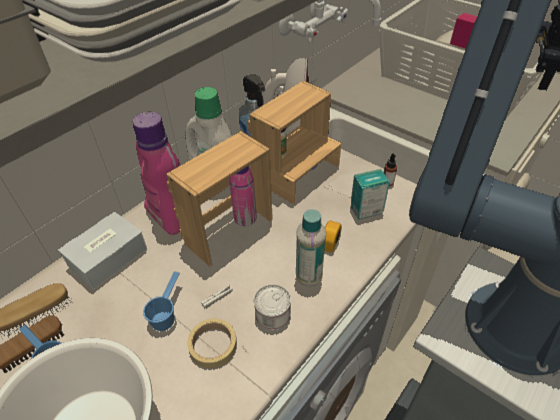

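View pics/top0.png

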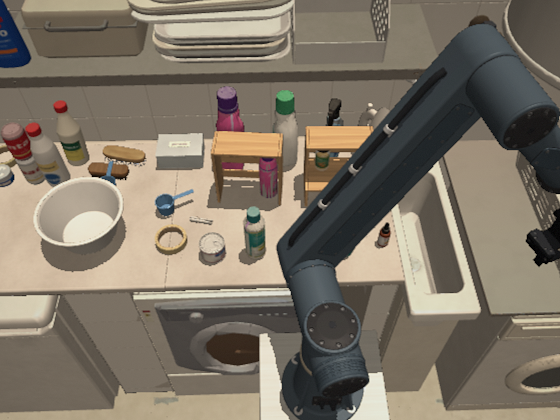

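Left rack is the tall one with the aerosol (top image ~(248,165)); the right one is the two-tier, partly behind the arm. Tin is at top (212,247), the bottle at (255,235), and the box at scene (369,195). Next I'll see how the gripper's body lies relative to its fingers.

```bash
python3 - <<'E'
from bench import ctrl, read_camera, camera_params
import cv2,numpy as np
np.set_printoptions(precision=4,suppress=True)
s=ctrl.read_state();p=camera_params("wrist");im=read_camera("wrist")[:,:,::-1]
print(p["K"],p["cam_to_world"])
T=np.eye(4);T[:3,:3]=s["eef_rot"];T[:3,3]=s["position"];print(np.linalg.inv(T)@p["cam_to_world"])
a=cv2.imread("pics/top0.png")[180:300,460:560]
a=cv2.resize(a,(350,420),interpolation=cv2.INTER_CUBIC)
a=np.clip(a.astype(float)*1.8+15,0,255).astype(np.uint8)
cv2.imwrite("pics/w0.png",cv2.resize(np.hstack([im,a]),(800,370)))
E
```

```text
[[325.1923   0.     283.0857]
 [  0.     325.1923 211.4618]
 [  0.       0.       1.    ]] [[ 0.3626 -0.897  -0.2528  0.2962]
 [-0.9319 -0.3494 -0.0972 -0.5556]
 [-0.0012  0.2709 -0.9626  0.383 ]
 [ 0.      0.      0.      1.    ]]
[[-0.0007 -0.9625 -0.2712  0.074 ]
 [ 1.     -0.0008  0.0005  0.0005]
 [-0.0007 -0.2712  0.9625 -0.1612]
 [ 0.      0.      0.      1.    ]]
```

View pics/w0.png

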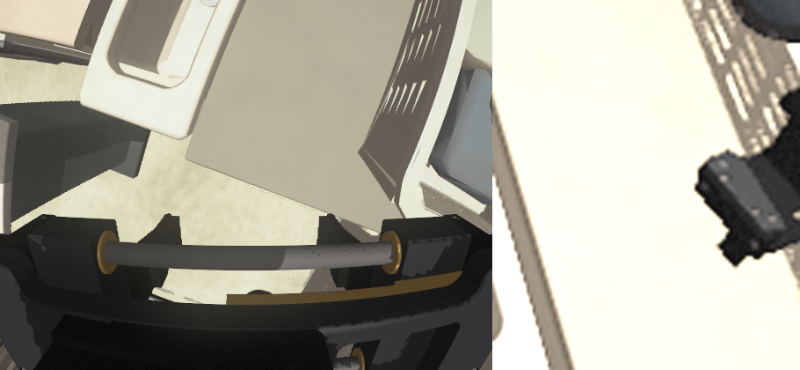

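The finger rods run along the tool's y axis, so the wide side of the body lies along the closing line. The camera sits on tool +x, so I'll turn it to the robot's side. First I'm moving to a viewpoint.

Call:
{"name": "jog_arm", "arguments": {
  "plan": [
    {"tx": 0.3, "ty": 1, "tz": 0.4, "spin": 1, "fingers": -1},
    {"tx": 0.3, "ty": 1, "tz": 0.4, "spin": 1, "fingers": -1},
    {"tx": 0.3, "ty": 1, "tz": 0.4, "spin": 1, "fingers": -1},
    {"tx": 0.3, "ty": 1, "tz": 0.4, "spin": 1, "fingers": -1},
    {"tx": 0.3, "ty": 1, "tz": 0.4, "spin": 1, "fingers": -1}
  ],
  "squeeze": 30
}}

```text
clock: 0.78
position: [0.3023, -0.3304, 0.323]
eef_rot: [[0.477, 0.879, 0.0], [0.879, -0.477, 0.0], [0.0, -0.0, -1.0]]
ft_force: [0.6, -0.7, 0.5]
width: 0.997
gripper_force: 0.0
```

Call:
{"name": "jog_arm", "arguments": {
  "plan": [
    {"tx": 0.3, "ty": 1, "tz": 0.4, "spin": 1, "fingers": -1},
    {"tx": 0.3, "ty": 1, "tz": 0.4, "spin": 1, "fingers": -1},
    {"tx": 0.3, "ty": 1, "tz": 0.4, "spin": 1, "fingers": -1},
    {"tx": 0.3, "ty": 1, "tz": 0.4, "spin": 1, "fingers": -1},
    {"tx": 0.3, "ty": 1, "tz": 0.4, "spin": 1, "fingers": -1}
  ]
}}

```text
clock: 1.4
position: [0.377, -0.0805, 0.4232]
eef_rot: [[-0.2, 0.98, 0.0], [0.98, 0.2, -0.0], [-0.0, 0.0, -1.0]]
ft_force: [0.6, -1.0, 0.4]
width: 1.001
gripper_force: 0.0
```

Call:
{"name": "jog_arm", "arguments": {
  "plan": [
    {"spin": 1},
    {"spin": 1},
    {"spin": 1},
    {"spin": 1},
    {"spin": 1}
  ]
}}

```text
invalid input
```

Call:
{"name": "jog_arm", "arguments": {
  "plan": [
    {"spin": 1},
    {"spin": 1},
    {"spin": 1},
    {"spin": 1},
    {"spin": 1}
  ]
}}

```text
invalid input
```

```bash
cat > h.py <<'E'
from bench import ctrl, read_camera, camera_params
import cv2,numpy as np
np.set_printoptions(precision=4,suppress=True)
def grab(n):
    p=camera_params(n); return read_camera(n)[:,:,::-1].copy(),p
def ray(n,p,uv):
    uv=np.atleast_2d(np.asarray(uv,float));K=p["K"];d=(uv-K[:2,2])/K[0,0]
    if n=="wrist":
        r=np.linalg.norm(d,axis=1,keepdims=True)+1e-12
        v=np.hstack([d/r*np.sin(r),np.cos(r)])
    else: v=np.hstack([d,np.ones((len(d),1))])
    return p["cam_to_world"][:3,3],v@p["cam_to_world"][:3,:3].T
def plane(n,p,uv,z):
    o,v=ray(n,p,uv); return o+v*((z-o[2])/v[:,2:])
def tri(obs):
    A=np.zeros((3,3));b=np.zeros(3);L=[]
    for n,p,uv in obs:
        o,v=ray(n,p,uv);v=v[0]/np.linalg.norm(v[0]);M=np.eye(3)-np.outer(v,v);A+=M;b+=M@o;L.append((M,o))
    x=np.linalg.solve(A,b); return x,[np.linalg.norm(M@(x-o))*1e3 for M,o in L]
def proj(n,p,X):
    X=np.atleast_2d(X);c=np.linalg.inv(p["cam_to_world"]);q=X@c[:3,:3].T+c[:3,3];K=p["K"]
    if n=="wrist":
        r=np.hypot(q[:,0],q[:,1]);t=np.arctan2(r,q[:,2]);d=q[:,:2]/r[:,None]*t[:,None]
    else: d=q[:,:2]/q[:,2:]
    return d*K[0,0]+K[:2,2]
def save(n,tag):
    im,p=grab(n);cv2.imwrite(f"pics/{tag}.png",im);np.savez(f"pics/{tag}.npz",**p);return im,p
def load(tag): return cv2.imread(f"pics/{tag}.png"),dict(np.load(f"pics/{tag}.npz"))
E
python3 - <<'E'
from h import *
for n in("scene","top"):np.savez(f"pics/{n}0.npz",**camera_params(n))
save("wrist","w1");save("top","t1");save("scene","s1")
s=ctrl.read_state();print(s["clock"],s["position"],s["eef_rot"],s["joints"])
E
```

```text
1.55 [ 0.3775 -0.0803  0.4234] [[-0.201   0.9796  0.0022]
 [ 0.9796  0.201  -0.0013]
 [-0.0017  0.0019 -1.    ]] [-0.5013 -0.0285  1.6481 -0.0001  1.5195 -0.7038]
```

View pics/w1.png

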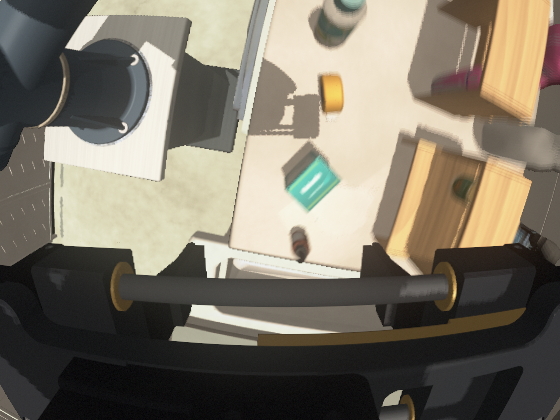

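The wrist view shows the box's teal top at (313,180), the tape measure at (331,93), the dropper at (300,243), the two-tier rack with the jar at (465,195), and the bottle at (340,20). Each row needs all the fields, so I'll redo the turn.

Call:
{"name": "jog_arm", "arguments": {
  "plan": [
    {"tx": 0, "ty": 0.2, "tz": 0, "spin": 1, "fingers": -1},
    {"tx": 0, "ty": 0.2, "tz": 0, "spin": 1, "fingers": -1},
    {"tx": 0, "ty": 0.2, "tz": 0, "spin": 1, "fingers": -1},
    {"tx": 0, "ty": 0.2, "tz": 0, "spin": 1, "fingers": -1},
    {"tx": 0, "ty": 0.2, "tz": 0, "spin": 1, "fingers": -1}
  ]
}}

```text
clock: 2.17
position: [0.3766, -0.0333, 0.4216]
eef_rot: [[-0.781, 0.624, -0.002], [0.624, 0.781, 0.0], [0.002, -0.001, -1.0]]
ft_force: [-0.6, -0.1, -0.6]
width: 1.0
gripper_force: 0.0
```

Call:
{"name": "jog_arm", "arguments": {
  "plan": [
    {"tx": 0.2, "ty": 0.2, "tz": 0, "spin": 1, "fingers": -1},
    {"tx": 0.2, "ty": 0.2, "tz": 0, "spin": 1, "fingers": -1},
    {"tx": 0.2, "ty": 0.2, "tz": 0, "spin": 1, "fingers": -1},
    {"tx": 0.2, "ty": 0.2, "tz": 0, "spin": 1, "fingers": -1},
    {"tx": 0.2, "ty": 0.2, "tz": 0, "spin": 0.8, "fingers": -1}
  ]
}}

```text
clock: 2.8
position: [0.4271, 0.0164, 0.4215]
eef_rot: [[-1.0, 0.005, -0.002], [0.005, 1.0, -0.0], [0.002, -0.0, -1.0]]
ft_force: [-0.2, -0.3, -0.2]
width: 0.998
gripper_force: 0.0
```

```bash
python3 - <<'E'
from h import *
save("wrist","w2");save("top","t2");save("scene","s2")
s=ctrl.read_state();print(s["clock"],s["position"],s["eef_rot"],s["joints"])
E
```

```text
2.95 [0.4269 0.0167 0.4215] [[-1.      0.0086 -0.0024]
 [ 0.0086  1.     -0.0003]
 [ 0.0024 -0.0003 -1.    ]] [-0.2233  0.0479  1.5755 -0.0008  1.5205 -1.7854]
```

View pics/w2.png

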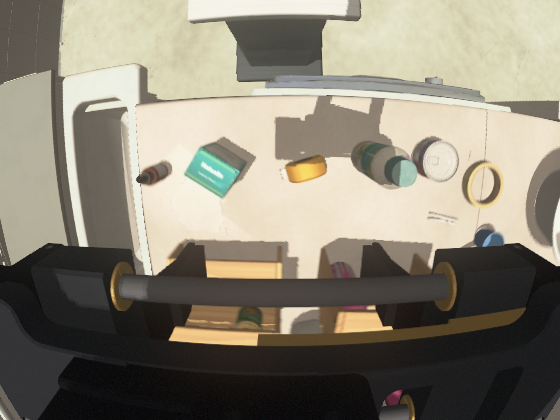

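w2 shows, upside down, the box top at (215,168), tape measure (305,168), bottle cap (402,172), tin top (437,160), tape roll (484,185), peg (442,217), and the rack front edges around row 260. Next are enlarged crops of the scene and top views.

```bash
python3 - <<'E'
from h import *
t,_=load("t2");s,_=load("s2")
def g(im,x0,y0,w,h,k):
    c=cv2.resize(im[y0:y0+h,x0:x0+w],(w*k,h*k),interpolation=cv2.INTER_CUBIC)
    for x in range((x0+19)//20*20,x0+w,20):
        cv2.putText(c,str(x),((x-x0)*k,8),0,.3,(0,0,255),1);cv2.line(c,((x-x0)*k,10),((x-x0)*k,14),(0,0,255),1)
    for y in range((y0+19)//20*20,y0+h,20):
        cv2.putText(c,str(y),(0,(y-y0)*k),0,.3,(0,0,255),1)
    return c
a=g(t,180,110,200,150,4);cv2.imwrite("pics/c_t2.png",a)
b=g(s,160,80,240,200,3);cv2.imwrite("pics/c_s2.png",b)
E
```

```text
(no output)
```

View pics/c_t2.png

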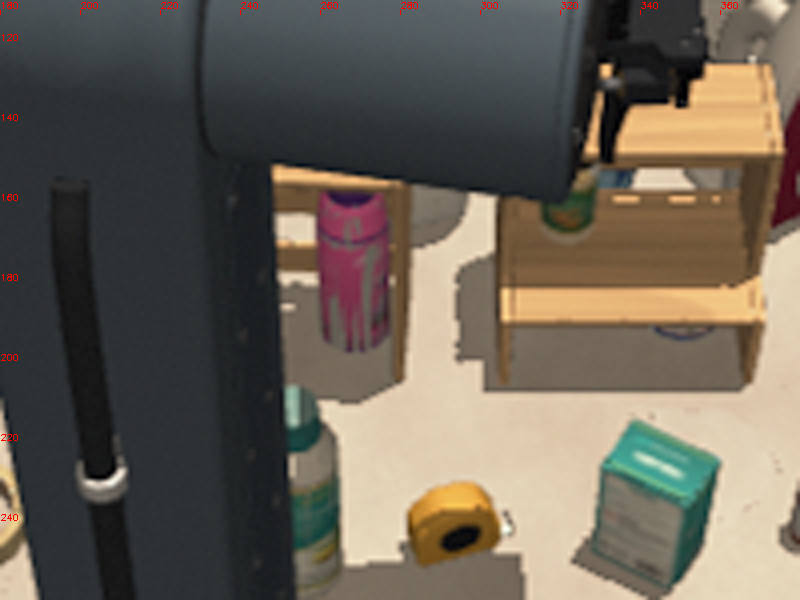

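View pics/c_s2.png

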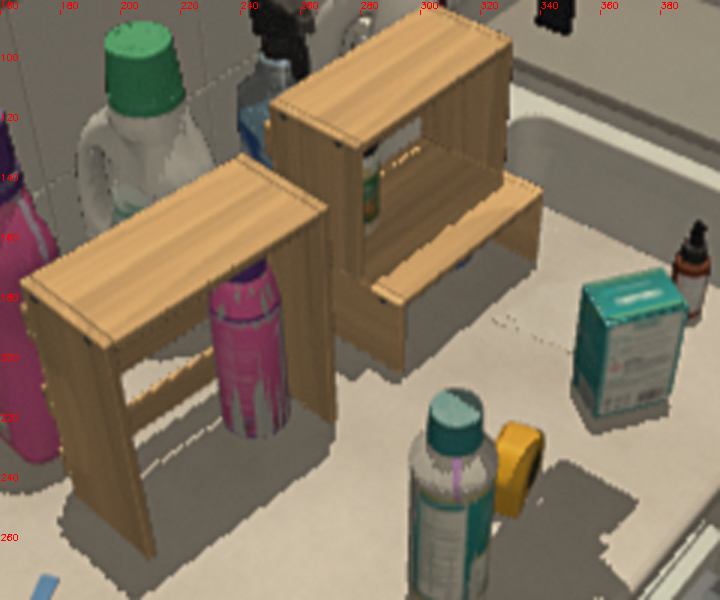

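c_t2 (×4, offset (180,110)) and c_s2 (×3, offset (160,80)) show both racks clearly. In the scene view the tall rack's roof front corners are about (196,196) and (269,150). The two-tier roof's are (280,129) and (331,94), and its ledge corners (294,181) and (341,143). Now the measurements.

```bash
cat > m.py <<'E'
from h import *
s,ps=load("s2");t,pt=load("t2");w,pw=load("w2");t0,pt0=load("top0")
def rep(nm,uv,z):
    X=plane("scene",ps,uv,z);print(nm,X[:,:2].tolist() if 0 else X[:,:2]);return X
R=rep("tall roof FL FR BL BR",[(196,195.7),(269,150),(167.3,174.3),(240,131.7)],.228)
rep("tall foot FL FR",[(210,266),(271,221.7)],0)
R2=rep("two roof FL FR",[(280,129),(330.7,94.3)],.219)
L2=rep("ledge FL FR",[(294.3,181),(341,143.3)],.082)
rep("foot FL",[(294,206.7)],0)
print("top foot FL,FR two",plane("top",pt,[(305.8,205.8),(366.8,206.3)],0)[:,:2])
print("top ledge FL,FR",plane("top",pt,[(305,189.5),(371,189.8)],.082)[:,:2])
print("tri FL ledge",tri([("scene",ps,(294.3,181)),("top",pt,(305,189.5))]))
print("tri FR ledge",tri([("scene",ps,(341,143.3)),("top",pt,(371,189.8))]))
print("tri tall foot FR",tri([("scene",ps,(271,221.7)),("top",pt,(280,205.5))]))
for a,b,nm in((R[0],R[1],"tall"),(R2[0],R2[1],"two roof"),(L2[0],L2[1],"ledge")):
    d=a-b;print(nm,"width",np.linalg.norm(d),"yaw",np.arctan2(-d[0],d[1]),"mid",(a+b)[:2]/2)
def comps(im,lo,hi,amin,box):
    h=cv2.cvtColor(im,cv2.COLOR_BGR2HSV);m=cv2.inRange(h,np.array(lo),np.array(hi));k=np.zeros_like(m);x0,y0,x1,y1=box;k[y0:y1,x0:x1]=m[y0:y1,x0:x1]
    k=cv2.morphologyEx(k,cv2.MORPH_CLOSE,np.ones((3,3)))
    c,_=cv2.findContours(k,cv2.RETR_EXTERNAL,cv2.CHAIN_APPROX_NONE)
    return sorted([x for x in c if cv2.contourArea(x)>amin],key=cv2.contourArea,reverse=True)
if __name__=="__main__":
    for nm,im,n,p,bx in(("w",w,"wrist",pw,(170,130,260,210)),("s",s,"scene",ps,(345,165,400,225))):
        for c in comps(im,(75,60,90),(100,255,255),60,bx)[:2]:
            r=cv2.minAreaRect(c);print(nm,"boxteal",cv2.contourArea(c),r,plane(n,p,cv2.boxPoints(r),.112)[:,:2].tolist() if nm=="w" else "")
            print(cv2.approxPolyDP(c,3,True)[:,0].tolist())
    for nm,im,n,p,bx in(("w",w,"wrist",pw,(350,130,425,195)),("s",s,"scene",ps,(295,200,330,240)),("t0",t0,"top",pt0,(240,200,270,232))):
        for c in comps(im,(75,50,60),(100,255,255),30,bx)[:2]:
            print(nm,"cap",cv2.contourArea(c),cv2.minEnclosingCircle(c),cv2.boundingRect(c))
    g=cv2.medianBlur(cv2.cvtColor(w,cv2.COLOR_BGR2GRAY),3)
    print("tin circ",cv2.HoughCircles(g[125:200,400:470],cv2.HOUGH_GRADIENT,1,40,param1=80,param2=12,minRadius=14,maxRadius=30))
    cr=cv2.resize(w[125:285,130:470],None,fx=2.35,fy=2.35,interpolation=cv2.INTER_CUBIC)
    for x in range(140,470,20):cv2.putText(cr,str(x),(int((x-130)*2.35),8),0,.3,(0,0,255),1)
    for y in range(140,285,20):cv2.putText(cr,str(y),(0,int((y-125)*2.35)),0,.3,(0,0,255),1)
    cv2.imwrite("pics/c_w2.png",cr)
E
python3 m.py
```

```text
tall roof FL FR BL BR [[0.6025 0.286 ]
 [0.5837 0.089 ]
 [0.6946 0.2791]
 [0.678  0.0795]]
tall foot FL FR [[0.6053 0.2852]
 [0.5854 0.0905]]
two roof FL FR [[ 0.6219  0.0055]
 [ 0.6157 -0.189 ]]
ledge FL FR [[ 0.5784  0.0055]
 [ 0.5736 -0.1934]]
foot FL [[0.573  0.0125]]
top foot FL,FR two [[ 0.5833  0.0062]
 [ 0.5751 -0.1891]]
top ledge FL,FR [[ 0.5828  0.0117]
 [ 0.5751 -0.1918]]
tri FL ledge (array([0.5735, 0.0128, 0.0913]), [np.float64(1.1672700758074237), np.float64(1.1672700758075478)])
tri FR ledge (array([ 0.5725, -0.1911,  0.0844]), [np.float64(0.4565542011444669), np.float64(0.45655420114445183)])
tri tall foot FR (array([ 0.5872,  0.0891, -0.0014]), [np.float64(0.8348086265660253), np.float64(0.834808626565875)])
tall width 0.19786121738400525 yaw -0.09473211853082529 mid [0.5931 0.1875]
two roof width 0.19465800646504985 yaw -0.03176940367105518 mid [ 0.6188 -0.0918]
ledge width 0.19894247899274436 yaw -0.0241799024691353 mid [ 0.576  -0.0939]
w boxteal 1407.5 ((211.59552001953125, 172.2471923828125), (46.6399040222168, 32.22393035888672), 32.0053825378418) [[0.42496301033589545, -0.13522576730210997], [0.38472872385116597, -0.10621047203098231], [0.4230394659504785, -0.0479694697036918], [0.46410146082492953, -0.07546508117952243]]
[[200, 148], [185, 174], [221, 197], [239, 171]]
s boxteal 379.5 ((372.57635498046875, 181.55860900878906), (22.10965347290039, 31.39262580871582), 74.35775756835938) 
[[381, 170], [355, 175], [362, 196], [366, 187], [387, 183], [387, 189], [389, 182]]
s cap 283.5 ((311.5, 221.0), 10.965956687927246) (303, 211, 18, 21)
t0 cap 54.5 ((253.0, 216.0), 6.708303928375244) (247, 213, 13, 10)
tin circ [[[38.5 34.5 20.2]]]
```

View pics/c_w2.png

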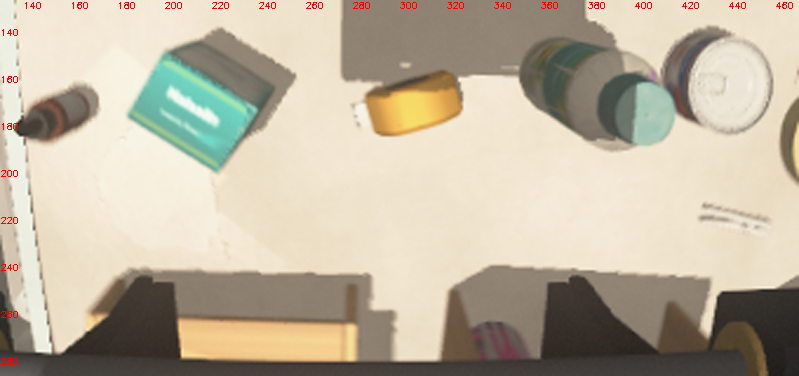

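```bash
python3 - <<'E' | tail -12
from m import *
q=lambda c:[(160+x/3,80+y/3) for x,y in c]
A=plane("scene",ps,q([(660,268),(580,288),(597,313),(688,300)]),.112)[:,:2];B=plane("wrist",pw,[(200,147),(184,174),(221.5,198),(239.5,171)],.112)[:,:2]
C=plane("top",pt,[(180+x/4,110+y/4) for x,y in[(632,422),(718,460),(690,492),(603,465)]],.112)[:,:2]
for M in(A,B,C):
    print(M.tolist(),M.mean(0),np.linalg.norm(np.diff(np.vstack([M,M[:1]]),axis=0),axis=1), np.arctan2(M[1,1]-M[0,1],M[1,0]-M[0,0]))
# bottle cap disc: crop centre of light disc
cw=(130+643/2.35,125+113/2.35);cs=(160+457/3,80+403/3)
print("cap",tri([("wrist",pw,cw),("scene",ps,cs)]),plane("wrist",pw,cw,.2),plane("scene",ps,cs,.2))
tw=(130+728/2.35,125+84/2.35);ts,_=load("scene0")
print("tin w",plane("wrist",pw,tw,.058),plane("wrist",pw,(438.5,159.5),.058))
st=cv2.HoughCircles(cv2.cvtColor(ts,cv2.COLOR_BGR2GRAY)[275:335,245:300],cv2.HOUGH_GRADIENT,1,40,param1=80,param2=12,minRadius=12,maxRadius=25);print(st, plane("scene",ps,(272,299),.058), tri([("wrist",pw,(438.5,159.5)),("scene",ps,(272,299))]))
E
```

```text
tri FL ledge (array([0.5735, 0.0128, 0.0913]), [np.float64(1.1672700758074237), np.float64(1.1672700758075478)])
tri FR ledge (array([ 0.5725, -0.1911,  0.0844]), [np.float64(0.4565542011444669), np.float64(0.45655420114445183)])
tri tall foot FR (array([ 0.5872,  0.0891, -0.0014]), [np.float64(0.8348086265660253), np.float64(0.834808626565875)])
tall width 0.19786121738400525 yaw -0.09473211853082529 mid [0.5931 0.1875]
two roof width 0.19465800646504985 yaw -0.03176940367105518 mid [ 0.6188 -0.0918]
ledge width 0.19894247899274436 yaw -0.0241799024691353 mid [ 0.576  -0.0939]
[[0.4204023025629161, -0.13279178783821666], [0.45790437465581707, -0.07135381329964074], [0.431144254484714, -0.05474249840986001], [0.3828598940989808, -0.11293663925000952]] [ 0.4231 -0.093 ] [0.072  0.0315 0.0756 0.0425] 1.0227608988751336
[[0.38585983519774864, -0.1068111943318721], [0.4256841844793888, -0.13411721850591798], [0.4636627028922963, -0.07749550316769857], [0.4231130807813483, -0.04858165996679506]] [ 0.4246 -0.0918] [0.0483 0.0682 0.0498 0.0691] -0.6010378688924496
[[0.4561180815438242, -0.07561127237755719], [0.42002327691461555, -0.13386886240797047], [0.3926217410267669, -0.11064158695028353], [0.41820853288406074, -0.05114446839410319]] [ 0.4217 -0.0928] [0.0685 0.0359 0.0648 0.0451] -2.125483245723636
cap (array([0.4106, 0.1645, 0.2022]), [np.float64(0.7313822423319184), np.float64(0.7313822423319296)]) [[0.4116 0.1656 0.2   ]] [[0.411  0.1626 0.2   ]]
tin w [[0.4095 0.29   0.058 ]] [[0.4075 0.2872 0.058 ]]
[[[26.5 27.5 18.8]]] [[0.4101 0.2918 0.058 ]] (array([0.4096, 0.2898, 0.0546]), [np.float64(1.9079380642282022), np.float64(1.9079380642281656)])
```

```bash
python3 - <<'E'
from h import *
t,pt=load("t2");s,ps=load("s1")
a=cv2.resize(t[0:170,180:400],(792,612))[:600];a=np.clip(a*1.6,0,255).astype(np.uint8)
for x in range(180,400,20):cv2.putText(a,str(x),(int((x-180)*3.6),8),0,.3,(0,0,255),1)
for y in range(0,170,20):cv2.putText(a,str(y),(0,int(y*3.6)),0,.3,(0,0,255),1)
# expected axis points above TCP
for L in(0,.07,.15,.2,.25,.3,.35):
    u=proj("top",pt,[.4269,.0167,.4215+L])[0];print(L,u);cv2.circle(a,(int((u[0]-180)*3.6),int(u[1]*3.6)),3,(0,255,0),-1)
cv2.imwrite("pics/arm.png",a)
from scipy.optimize import least_squares
D=[((.5283,1.4338),.2270,-.5816,.2217),((-.0285,1.6481),.3775,-.0803,.4234),((.0479,1.5755),.4269,.0167,.4215)]
def f(v):
    a2,a3,r0,h,e=v;o=[]
    for (q2,q3),x,y,z in D:
        r=np.sqrt(x*x+y*y-.1106**2);o+=[r0+a2*np.sin(q2)+a3*np.sin(q2+q3)-e*np.cos(q2+q3)-r,h+a2*np.cos(q2)+a3*np.cos(q2+q3)+e*np.sin(q2+q3)-z]
    return o
r=least_squares(f,[.4,.4,0,0,0]);print(r.x,r.cost)
E
```

```text
0 [311.7997 148.4214]
0.07 [313.1789 127.1248]
0.15 [314.912  100.3631]
0.2 [316.0918  82.1445]
0.25 [317.3555  62.6309]
0.3 [318.7123  41.6791]
0.35 [320.173   19.1242]
[ 0.5669  0.3935 -0.003  -0.0402 -0.084 ] 1.831449273099662e-12
```

View pics/arm.png

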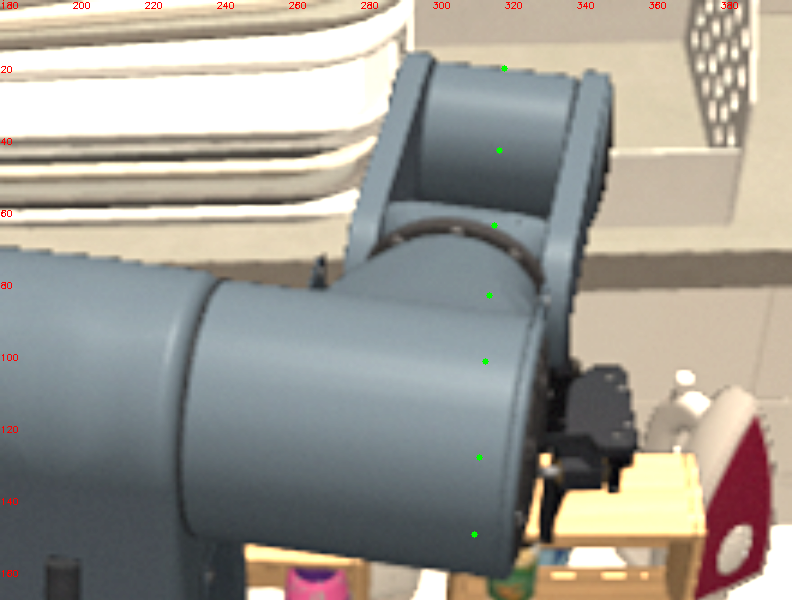

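The last picture shows the wrist axle at about px (319,36), roughly 0.31 m above the TCP. So the wrist has to pass under the shelf, and the hand can't go over the rack roofs. Since the body stops at the roof edges, I'll push the bottle with the held box and the box with the held tin. Now I'll locate the neighbours.

```bash
python3 - <<'E' | tail -12
from m import *
P=lambda n,p,uv,z:plane(n,p,uv,z)[0,:2]
S=lambda x,y:(160+x/3,80+y/3)
T=lambda x,y:(180+x/4,110+y/4)
W=lambda x,y:(130+x/2.35,125+y/2.35)
print("aerosol base L/R front top-cam",P("top",pt,T(321,340),0.005),P("top",pt,T(388,340),.005),"front",P("top",pt,T(355,352),0))
print("aerosol front scene",P("scene",ps,S(253,437),0),"L",P("scene",ps,S(220,425),0.004),"R",P("scene",ps,S(288,415),0.004))
print("jar front top",P("top",pt,T(570,242),.082),"scene front",P("scene",ps,S(370,232),.082))
print("pot front",P("top",pt,T(685,338),.01))
print("peg ends",P("wrist",pw,W(702,212),.012),P("wrist",pw,W(770,225),.012))
print("tape roll",P("wrist",pw,(484,185),.025),"scoop",P("wrist",pw,(488,240),.04))
print("measure",P("wrist",pw,W(412,103),.06),"dropper base",P("wrist",pw,W(97,95),0.0))
c=comps(load("s2")[0],(95,120,60),(125,255,255),80,(130,255,200,340));print("scoop s",[cv2.boundingRect(x) for x in c], [P("scene",ps,(x+w,y),.045) for x,y,w,h in map(cv2.boundingRect,c)])
E
```

```text
tri tall foot FR (array([ 0.5872,  0.0891, -0.0014]), [np.float64(0.8348086265660253), np.float64(0.834808626565875)])
tall width 0.19786121738400525 yaw -0.09473211853082529 mid [0.5931 0.1875]
two roof width 0.19465800646504985 yaw -0.03176940367105518 mid [ 0.6188 -0.0918]
ledge width 0.19894247899274436 yaw -0.0241799024691353 mid [ 0.576  -0.0939]
aerosol base L/R front top-cam [0.6287 0.1518] [0.627  0.0974] front [0.6194 0.1244]
aerosol front scene [0.6288 0.1426] L [0.6569 0.1524] R [0.62   0.1082]
jar front top [ 0.6597 -0.0485] scene front [ 0.6582 -0.0491]
pot front [ 0.6173 -0.1428]
peg ends [0.5225 0.3006] [0.5348 0.3708]
tape roll [0.4568 0.4173] scoop [0.5691 0.4391]
measure [0.4282 0.0515] dropper base [ 0.4259 -0.1943]
scoop s [] []
```

Call:
{"name": "jog_arm", "arguments": {
  "plan": [
    {"tx": -0.11, "ty": 0.98, "tz": -0.5, "spin": 0, "fingers": -1},
    {"tx": -0.11, "ty": 0.98, "tz": -0.5, "spin": 0, "fingers": -1},
    {"tx": -0.1, "ty": 0.99, "tz": -0.5, "spin": 0, "fingers": -1},
    {"tx": 0, "ty": 0, "tz": -0.9, "spin": 0, "fingers": -1},
    {"tx": 0, "ty": 0, "tz": -0.9, "spin": 0, "fingers": -1}
  ],
  "squeeze": 25
}}

```text
clock: 3.58
position: [0.4109, 0.1648, 0.2564]
eef_rot: [[-1.0, 0.007, 0.001], [0.007, 1.0, -0.001], [-0.001, -0.001, -1.0]]
ft_force: [0.5, 0.1, -0.4]
width: 0.997
gripper_force: 0.0
```

Call:
{"name": "jog_arm", "arguments": {
  "plan": [
    {"tx": 0, "ty": 0, "tz": -0.8, "spin": 0, "fingers": -1},
    {"tx": 0, "ty": 0, "tz": -0.8, "spin": 0, "fingers": -1},
    {"tx": 0, "ty": 0, "tz": 0, "spin": 0, "fingers": 0.2},
    {"tx": 0, "ty": 0, "tz": 0, "spin": 0, "fingers": 1},
    {"tx": 0, "ty": 0, "tz": 0, "spin": 0, "fingers": 1}
  ]
}}

```text
clock: 4.2
position: [0.4124, 0.1651, 0.1792]
eef_rot: [[-1.0, 0.006, 0.004], [0.006, 1.0, 0.0], [-0.004, 0.0, -1.0]]
ft_force: [-0.6, -0.4, 0.3]
width: 0.748
gripper_force: 0.0
```

Call:
{"name": "jog_arm", "arguments": {
  "plan": [
    {"tx": 0, "ty": 0, "tz": 0, "spin": 0, "fingers": 1},
    {"tx": 0, "ty": 0, "tz": 0, "spin": 0, "fingers": 1},
    {"tx": 0, "ty": 0, "tz": 0, "spin": 0, "fingers": 1}
  ]
}}

```text
clock: 4.58
position: [0.4113, 0.1654, 0.1779]
eef_rot: [[-1.0, 0.005, 0.001], [0.005, 1.0, 0.0], [-0.001, 0.0, -1.0]]
ft_force: [0.1, 0.5, 1.4]
width: 0.422
gripper_force: 25.0
```

Call:
{"name": "jog_arm", "arguments": {
  "plan": [
    {"tx": 0, "ty": 0, "tz": 0.3, "spin": 0, "fingers": 1},
    {"tx": 0.3, "ty": 0.17, "tz": 0, "spin": 0, "fingers": 1},
    {"tx": 0.6, "ty": 0.33, "tz": 0, "spin": 0, "fingers": 1},
    {"tx": 0.7, "ty": 0.38, "tz": 0, "spin": 0, "fingers": 1},
    {"tx": 0.6, "ty": 0.33, "tz": 0, "spin": 0, "fingers": 1}
  ]
}}

```text
clock: 5.2
position: [0.522, 0.2263, 0.1921]
eef_rot: [[-1.0, 0.005, -0.001], [0.005, 1.0, -0.0], [0.001, -0.0, -1.0]]
ft_force: [-0.6, -0.4, -0.8]
width: 0.425
gripper_force: 25.0
```

Call:
{"name": "jog_arm", "arguments": {
  "plan": [
    {"tx": 0.3, "ty": 0.17, "tz": 0, "spin": 0, "fingers": 1},
    {"tx": 0, "ty": 0, "tz": 0, "spin": 0, "fingers": 1},
    {"tx": 0, "ty": 0, "tz": -0.15, "spin": 0, "fingers": 1},
    {"tx": 0, "ty": 0, "tz": -0.1, "spin": 0, "fingers": 1},
    {"tx": 0, "ty": 0, "tz": 0, "spin": 0, "fingers": 1}
  ]
}}

```text
clock: 5.82
position: [0.5349, 0.2338, 0.1793]
eef_rot: [[-1.0, 0.005, -0.002], [0.005, 1.0, -0.001], [0.002, -0.001, -1.0]]
ft_force: [0.7, 0.2, -2.3]
width: 0.42
gripper_force: 25.0
```

Call:
{"name": "jog_arm", "arguments": {
  "plan": [
    {"tx": 0, "ty": 0, "tz": -0.04, "spin": 0, "fingers": 1},
    {"tx": 0, "ty": 0, "tz": 0, "spin": 0, "fingers": 0},
    {"tx": 0, "ty": 0, "tz": 0, "spin": 0, "fingers": -1},
    {"tx": 0, "ty": 0, "tz": 0.4, "spin": 0, "fingers": -1},
    {"tx": 0, "ty": 0, "tz": 0.9, "spin": 0, "fingers": -1}
  ]
}}

```text
clock: 6.45
position: [0.5347, 0.2338, 0.242]
eef_rot: [[-1.0, 0.005, -0.005], [0.005, 1.0, -0.001], [0.005, -0.001, -1.0]]
ft_force: [0.7, -0.2, -0.5]
width: 0.754
gripper_force: 0.0
```

Call:
{"name": "jog_arm", "arguments": {
  "plan": [
    {"tx": -0.3, "ty": -0.8, "tz": 0.3, "spin": -0.5, "fingers": -1},
    {"tx": -0.4, "ty": -0.95, "tz": 0, "spin": -0.7, "fingers": -1},
    {"tx": -0.4, "ty": -0.95, "tz": 0, "spin": -0.8, "fingers": -1},
    {"tx": -0.4, "ty": -0.95, "tz": 0, "spin": -0.8, "fingers": -1},
    {"tx": -0.3, "ty": -0.95, "tz": 0, "spin": -0.7, "fingers": -1}
  ]
}}

```text
clock: 7.08
position: [0.4454, 0.0029, 0.2586]
eef_rot: [[-0.879, 0.476, 0.001], [0.476, 0.879, -0.001], [-0.001, 0.0, -1.0]]
ft_force: [0.2, -1.0, 0.0]
width: 0.995
gripper_force: 0.0
```

Call:
{"name": "jog_arm", "arguments": {
  "plan": [
    {"tx": -0.2, "ty": -0.95, "tz": -0.3, "spin": -0.4, "fingers": -1},
    {"tx": -0.2, "ty": -0.97, "tz": -0.3, "spin": -0.3, "fingers": -1},
    {"tx": 0, "ty": 0, "tz": 0, "spin": 0, "fingers": -1}
  ]
}}

```text
clock: 7.45
position: [0.4256, -0.0946, 0.2277]
eef_rot: [[-0.827, 0.562, -0.001], [0.562, 0.827, -0.0], [0.0, -0.001, -1.0]]
ft_force: [-0.1, 0.3, -0.0]
width: 0.999
gripper_force: 0.0
```

```bash
python3 - <<'E'
from h import *
im,p=save("wrist","w3");s,ps=save("scene","s3");save("top","t3")
st=ctrl.read_state();print(st["clock"],st["position"],st["eef_rot"][:,0],st["joints"])
import m0 if 0 else cv2
E
python3 - <<'E'
import sys;sys.path.insert(0,".")
import os;os.chdir(".")
from h import *
import io,contextlib
with contextlib.redirect_stdout(io.StringIO()):
    from m import comps
s,ps=load("s3");t,pt=load("t3")
for n,im,p,b in(("scene",s,ps,(240,120,330,260)),("top",t,pt,(200,140,300,260))):
    for c in comps(im,(75,50,60),(100,255,255),30,b)[:3]:print(n,cv2.boundingRect(c),cv2.contourArea(c))
E
```

```text
File "<stdin>", line 4
    import m0 if 0 else cv2
              ^^
SyntaxError: invalid syntax
[ WARN:0@0.091] global loadsave.cpp:275 findDecoder imread_('pics/s3.png'): can't open/read file: check file path/integrity
Traceback (most recent call last):
  File "h.py", line 28, in load
    def load(tag): return cv2.imread(f"pics/{tag}.png"),dict(np.load(f"pics/{tag}.npz"))
                                                             ~~~~~~~^^^^^^^^^^^^^^^^^^^
FileNotFoundError: [Errno 2] No such file or directory: 'pics/s3.npz'
```

```bash
sed -i 's/^rep("tall foot/if 0: rep("x/; s/^print(/0 and print(/' m.py; sed -i 's/print(nm,X\[:,:2\].*;return X/return X/; s/^    d=a-b;print.*/    pass/' m.py; sed -i 's/^rep(/0 and rep(/; s/^if 0: rep/0 and rep/' m.py
python3 - <<'E'
from m import *
im,p=save("wrist","w3");s,ps=save("scene","s3");t,pt=save("top","t3")
st=ctrl.read_state();print(st["clock"],st["position"],st["eef_rot"][:,0],st["joints"])
for n,im_,p_,b in(("scene",s,ps,(200,120,330,260)),("top",t,pt,(200,140,300,260))):
    for c in comps(im_,(75,50,60),(100,255,255),30,b)[:3]:print(n,cv2.boundingRect(c),cv2.contourArea(c))
print("exp cap",proj("scene",ps,[.535,.234,.2]),proj("top",pt,[.535,.234,.2]))
for c in comps(im,(75,60,90),(100,255,255),200,(0,0,560,300))[:3]:
    r=cv2.minAreaRect(c);q=plane("wrist",p,cv2.boxPoints(r),.112)[:,:2];e=np.diff(q,axis=0)
    print(cv2.contourArea(c),r,q.mean(0),np.linalg.norm(e,axis=1),np.arctan2(e[:,1],e[:,0]),q.tolist());print(cv2.approxPolyDP(c,4,True)[:,0].tolist())
E
```

```text
7.6 [ 0.4263 -0.0914  0.2284] [-0.8301  0.5576 -0.0004] [-0.4689  0.2645  1.8779  0.0005  0.9987 -1.4484]
scene (232, 202, 19, 21) 289.0
scene (232, 234, 26, 26) 181.5
exp cap [[240.7692 206.4034]] [[229.7152 177.5789]]
4088.5 ((284.0, 201.0), (78.0, 56.0), 0.0) [ 0.4217 -0.0918] [0.0511 0.0674 0.0511] [ 2.5139  0.9731 -0.5669] [[0.42297030680417214, -0.135282240061238], [0.3816428647171282, -0.10529792519735807], [0.4195906025674806, -0.04955262574393484], [0.4626797897845881, -0.076980698597883]]
[[323, 176], [246, 177], [246, 229], [320, 229]]
```

Call:
{"name": "jog_arm", "arguments": {
  "plan": [
    {"tx": -0.05, "ty": -0.01, "tz": -0.9, "spin": 0, "fingers": -1},
    {"tx": 0, "ty": 0, "tz": -0.9, "spin": 0, "fingers": -1},
    {"tx": 0, "ty": 0, "tz": -0.5, "spin": 0, "fingers": -1},
    {"tx": 0, "ty": 0, "tz": -0.3, "spin": 0, "fingers": -1}
  ]
}}

```text
clock: 8.1
position: [0.4238, -0.0906, 0.0972]
eef_rot: [[-0.832, 0.555, -0.001], [0.555, 0.832, 0.001], [0.001, 0.0, -1.0]]
ft_force: [-0.5, 0.3, -0.1]
width: 0.996
gripper_force: 0.0
```

Call:
{"name": "jog_arm", "arguments": {
  "plan": [
    {"tx": 0, "ty": 0, "tz": -0.8, "spin": 0, "fingers": -1},
    {"tx": 0, "ty": 0, "tz": 0, "spin": 0, "fingers": 1},
    {"tx": 0, "ty": 0, "tz": 0, "spin": 0, "fingers": 1},
    {"tx": 0, "ty": 0, "tz": 0, "spin": 0, "fingers": 1},
    {"tx": 0, "ty": 0, "tz": 0.1, "spin": 0, "fingers": 1}
  ]
}}

```text
clock: 8.72
position: [0.4239, -0.0923, 0.064]
eef_rot: [[-0.83, 0.558, 0.001], [0.558, 0.83, -0.001], [-0.001, 0.0, -1.0]]
ft_force: [-0.1, -0.1, -2.2]
width: 0.855
gripper_force: 24.9
```

Call:
{"name": "jog_arm", "arguments": {
  "plan": [
    {"tx": 0, "ty": 0, "tz": 0, "spin": -0.8, "fingers": 1},
    {"tx": 0, "ty": 0, "tz": 0, "spin": -1, "fingers": 1},
    {"tx": 0, "ty": 0, "tz": 0, "spin": -1, "fingers": 1},
    {"tx": 0, "ty": 0, "tz": 0, "spin": -1, "fingers": 1},
    {"tx": 0, "ty": 0, "tz": 0, "spin": -1, "fingers": 1}
  ]
}}

```text
clock: 9.35
position: [0.4239, -0.0925, 0.064]
eef_rot: [[-0.299, 0.954, 0.001], [0.954, 0.299, -0.001], [-0.001, 0.001, -1.0]]
ft_force: [0.2, 0.5, -1.4]
width: 0.859
gripper_force: 24.9
```

Call:
{"name": "jog_arm", "arguments": {
  "plan": [
    {"tx": 0, "ty": 0, "tz": 0, "spin": -1, "fingers": 1},
    {"tx": 0, "ty": 0, "tz": 0, "spin": -1, "fingers": 1},
    {"tx": 0, "ty": 0, "tz": 0, "spin": -0.85, "fingers": 1},
    {"tx": 0, "ty": 0, "tz": -0.07, "spin": 0, "fingers": 1},
    {"tx": 0, "ty": 0, "tz": 0, "spin": 0, "fingers": 1}
  ]
}}

```text
clock: 9.98
position: [0.4236, -0.0923, 0.0597]
eef_rot: [[0.087, 0.996, 0.0], [0.996, -0.087, -0.0], [-0.0, 0.0, -1.0]]
ft_force: [-0.4, -0.5, -2.5]
width: 0.853
gripper_force: 24.9
```

Call:
{"name": "jog_arm", "arguments": {
  "plan": [
    {"tx": 0, "ty": 0, "tz": -0.03, "spin": 0, "fingers": 1},
    {"tx": 0, "ty": 0, "tz": 0, "spin": 0, "fingers": -1},
    {"tx": 0, "ty": 0, "tz": 0, "spin": 0, "fingers": -1},
    {"tx": 0, "ty": 0, "tz": 0.7, "spin": 0, "fingers": -1},
    {"tx": 0, "ty": 0, "tz": 0.8, "spin": 0.25, "fingers": -1}
  ]
}}

```text
clock: 10.6
position: [0.4231, -0.092, 0.1333]
eef_rot: [[0.053, 0.999, -0.002], [0.999, -0.053, 0.001], [0.001, -0.002, -1.0]]
ft_force: [0.3, -0.6, 0.5]
width: 1.001
gripper_force: 0.0
```

Call:
{"name": "jog_arm", "arguments": {
  "plan": [
    {"tx": 0, "ty": 0, "tz": 0.2, "spin": 1, "fingers": -1},
    {"tx": 0, "ty": 0, "tz": 0, "spin": 1, "fingers": -1},
    {"tx": -0.1, "ty": 0, "tz": 0, "spin": 1, "fingers": -1},
    {"tx": -0.1, "ty": 0, "tz": 0, "spin": 1, "fingers": -1},
    {"tx": -0.1, "ty": 0, "tz": 0, "spin": 1, "fingers": -1}
  ]
}}

```text
clock: 11.22
position: [0.4084, -0.0922, 0.1431]
eef_rot: [[-0.604, 0.797, 0.0], [0.797, 0.604, -0.0], [-0.0, 0.0, -1.0]]
ft_force: [0.0, -0.4, 0.8]
width: 1.0
gripper_force: 0.0
```

Call:
{"name": "jog_arm", "arguments": {
  "plan": [
    {"tx": -0.1, "ty": 0, "tz": 0, "spin": 1, "fingers": -1},
    {"tx": -0.1, "ty": 0.04, "tz": 0, "spin": 1, "fingers": -1},
    {"tx": 0, "ty": 0, "tz": 0, "spin": 1, "fingers": -1},
    {"tx": 0, "ty": 0, "tz": 0, "spin": 1, "fingers": -1},
    {"tx": 0, "ty": 0, "tz": 0, "spin": 1, "fingers": -1}
  ]
}}

```text
clock: 11.85
position: [0.3985, -0.0902, 0.1431]
eef_rot: [[-0.975, 0.222, 0.0], [0.222, 0.975, -0.0], [-0.0, 0.0, -1.0]]
ft_force: [-0.1, -1.2, 0.1]
width: 1.002
gripper_force: 0.0
```

Call:
{"name": "jog_arm", "arguments": {
  "plan": [
    {"tx": 0, "ty": 0, "tz": 0, "spin": 1, "fingers": -1},
    {"tx": 0, "ty": 0, "tz": 0, "spin": 0, "fingers": -1}
  ]
}}

```text
clock: 12.1
position: [0.3985, -0.0902, 0.143]
eef_rot: [[-0.996, 0.09, -0.0], [0.09, 0.996, 0.0], [0.0, 0.0, -1.0]]
ft_force: [-0.0, 0.1, 0.1]
width: 0.999
gripper_force: 0.0
```

```bash
python3 - <<'E'
from m import *
im,p=save("wrist","w4")
st=ctrl.read_state();print(st["clock"],st["position"],st["eef_rot"][:,0],st["joints"])
for c in comps(im,(75,60,90),(100,255,255),200,(0,0,560,320))[:3]:
    r=cv2.minAreaRect(c);q=plane("wrist",p,cv2.boxPoints(r),.112)[:,:2];e=np.diff(q,axis=0)
    print(cv2.contourArea(c),r,q.mean(0),np.linalg.norm(e,axis=1),np.arctan2(e[:,1],e[:,0]));print(cv2.approxPolyDP(c,4,True)[:,0].tolist())
print(proj("wrist",p,[(.4236+a*.9962+b*.087,-.0923-a*.087+b*.9962,.112) for a,b in((-.037,-.0275),(-.037,.0275),(.037,.0275),(.037,-.0275))]))
E
```

```text
12.15 [ 0.3986 -0.0902  0.1431] [-0.9958  0.0912 -0.    ] [-0.4977  0.3869  2.0376  0.      0.7171 -1.9773]
3087.0 ((282.0, 250.5), (55.0, 76.0), 90.0) [ 0.4051 -0.0923] [0.0474 0.0386 0.0506] [ 1.4798 -0.0514 -1.6613]
[[246, 224], [255, 225], [244, 227], [246, 278], [248, 228], [255, 236], [256, 278], [285, 278], [286, 250], [295, 251], [295, 259], [289, 261], [294, 268], [290, 278], [310, 278], [312, 232], [319, 278], [320, 224]]
619.0 ((282.5, 312.0), (10.0, 69.0), 90.0) [ 0.4516 -0.0963] [0.048  0.0086 0.0488] [ 1.4803 -0.0432 -1.6613]
[[248, 307], [248, 315], [317, 317], [317, 307], [312, 312], [309, 307], [257, 307], [256, 315]]
[[240.4959 224.1385]
 [328.4053 223.7992]
 [323.1786 321.8587]
 [246.2272 322.1785]]
```

Call:
{"name": "jog_arm", "arguments": {
  "plan": [
    {"tx": 0, "ty": 0, "tz": -0.6, "spin": 0, "fingers": -1},
    {"tx": 0, "ty": 0, "tz": -0.8, "spin": 0, "fingers": -1},
    {"tx": 0, "ty": 0, "tz": -0.46, "spin": 0, "fingers": -1},
    {"tx": 0, "ty": 0, "tz": 0, "spin": 0, "fingers": -1},
    {"tx": 0, "ty": 0, "tz": 0, "spin": 0, "fingers": 1}
  ],
  "squeeze": 40
}}

```text
clock: 12.78
position: [0.3989, -0.0904, 0.0505]
eef_rot: [[-0.996, 0.09, 0.001], [0.09, 0.996, -0.0], [-0.001, -0.0, -1.0]]
ft_force: [-0.2, -0.7, -0.2]
width: 0.949
gripper_force: 0.0
```

Call:
{"name": "jog_arm", "arguments": {
  "plan": [
    {"tx": 0, "ty": 0, "tz": 0, "spin": 0, "fingers": 1},
    {"tx": 0, "ty": 0, "tz": 0, "spin": 0, "fingers": 1},
    {"tx": 0, "ty": 0, "tz": 0, "spin": 0, "fingers": 1},
    {"tx": 0, "ty": 0, "tz": 0.2, "spin": 0, "fingers": 1},
    {"tx": 0, "ty": 0, "tz": 0, "spin": 0, "fingers": 1}
  ]
}}

```text
clock: 13.4
position: [0.3989, -0.0904, 0.0607]
eef_rot: [[-0.996, 0.089, 0.001], [0.089, 0.996, -0.001], [-0.001, -0.001, -1.0]]
ft_force: [0.9, -0.7, -1.7]
width: 0.63
gripper_force: 40.0
```

Call:
{"name": "jog_arm", "arguments": {
  "plan": [
    {"tx": 0, "ty": 0, "tz": 0.8, "spin": 0, "fingers": 1},
    {"tx": 0, "ty": 0.3, "tz": 0.8, "spin": 0, "fingers": 1},
    {"tx": 0.1, "ty": 0.8, "tz": 0.2, "spin": 0, "fingers": 1},
    {"tx": 0.1, "ty": 0.95, "tz": 0, "spin": 0, "fingers": 1},
    {"tx": 0.1, "ty": 0.95, "tz": 0, "spin": 0, "fingers": 1}
  ]
}}

```text
clock: 14.02
position: [0.4135, 0.061, 0.1504]
eef_rot: [[-0.996, 0.09, 0.001], [0.09, 0.996, -0.0], [-0.001, -0.0, -1.0]]
ft_force: [1.1, -0.4, -2.0]
width: 0.635
gripper_force: 40.0
```

Call:
{"name": "jog_arm", "arguments": {
  "plan": [
    {"tx": 0.1, "ty": 0.95, "tz": 0, "spin": 0, "fingers": 1},
    {"tx": 0.1, "ty": 0.9, "tz": 0, "spin": 0, "fingers": 1},
    {"tx": 0.02, "ty": 0.5, "tz": 0, "spin": 0, "fingers": 1},
    {"tx": 0, "ty": 0.36, "tz": -0.3, "spin": 0, "fingers": 1},
    {"tx": 0, "ty": 0, "tz": -0.7, "spin": 0, "fingers": 1}
  ]
}}

```text
clock: 14.65
position: [0.4258, 0.1969, 0.1006]
eef_rot: [[-0.996, 0.086, 0.005], [0.086, 0.996, 0.001], [-0.005, 0.002, -1.0]]
ft_force: [0.2, -0.1, -2.5]
width: 0.634
gripper_force: 40.0
```

Call:
{"name": "jog_arm", "arguments": {
  "plan": [
    {"tx": 0, "ty": 0, "tz": -0.7, "spin": 0, "fingers": 1},
    {"tx": 0, "ty": 0, "tz": 0, "spin": 0, "fingers": 1}
  ]
}}

```text
clock: 14.9
position: [0.4222, 0.1948, 0.0632]
eef_rot: [[-0.996, 0.089, -0.007], [0.089, 0.996, -0.001], [0.006, -0.002, -1.0]]
ft_force: [0.4, 0.4, -1.2]
width: 0.629
gripper_force: 40.0
```

```bash
python3 - <<'E'
from m import *
im,p=save("wrist","w5");s,ps=save("scene","s5")
st=ctrl.read_state();print(st["clock"],st["position"],st["eef_rot"][:,0],st["width"],st["moment"])
for c in comps(im,(75,50,60),(100,255,255),100,(0,0,560,420))[:5]:print("w",cv2.boundingRect(c),cv2.contourArea(c))
for c in comps(s,(75,50,60),(100,255,255),40,(200,150,340,330))[:5]:print("s",cv2.boundingRect(c),cv2.contourArea(c),cv2.approxPolyDP(c,2,True)[:,0].tolist())
x,y,_=st["position"]
X=[(x-.012,y-.0275),(x-.012,y+.0275),(x+.062,y+.0275),(x+.062,y-.0275)]
z=st["position"][2]-.0505+.112
print("box top exp",proj("scene",ps,[(a,b,z) for a,b in X]).tolist())
E
```

```text
15.0 [0.4245 0.1952 0.0653] [-0.996   0.0889  0.0004] 0.6358195355912586 [ 0.0692 -0.1536 -0.0233]
w (224, 216, 116, 63) 5204.0
w (216, 306, 133, 28) 2954.5
s (292, 248, 18, 38) 290.0 [[309, 248], [292, 268], [292, 285], [299, 281], [302, 272], [308, 271]]
s (232, 202, 19, 21) 290.0 [[234, 204], [234, 219], [237, 222], [247, 221], [250, 218], [248, 204]]
s (232, 234, 26, 37) 122.5 [[232, 236], [232, 243], [233, 238], [248, 241], [251, 270], [251, 256], [254, 255], [250, 248], [257, 240], [257, 235], [247, 239]]
s (280, 235, 15, 11) 68.5 [[280, 239], [288, 245], [294, 242], [286, 235]]
box top exp [[308.9666515832081, 239.8667791132384], [292.41207338886437, 256.23105467911904], [264.39541822508414, 238.6291000514684], [281.2501607789765, 223.34668948993726]]
```

Call:
{"name": "jog_arm", "arguments": {
  "plan": [
    {"tx": 0.15, "ty": 0.3, "tz": 0, "spin": 0, "fingers": 1},
    {"tx": 0.16, "ty": 0.3, "tz": 0, "spin": 0, "fingers": 1},
    {"tx": 0.15, "ty": -0.01, "tz": 0, "spin": 0, "fingers": 1},
    {"tx": 0.2, "ty": -0.02, "tz": 0, "spin": 0, "fingers": 1},
    {"tx": 0.25, "ty": -0.02, "tz": 0, "spin": 0, "fingers": 1}
  ]
}}

```text
clock: 15.62
position: [0.4703, 0.2225, 0.065]
eef_rot: [[-0.996, 0.089, -0.001], [0.089, 0.996, -0.0], [0.001, -0.0, -1.0]]
ft_force: [-1.0, -0.4, -1.7]
width: 0.628
gripper_force: 40.0
```

Call:
{"name": "jog_arm", "arguments": {
  "plan": [
    {"tx": 0.3, "ty": -0.03, "tz": -0.05, "spin": 0, "fingers": 1},
    {"tx": 0.3, "ty": -0.03, "tz": -0.05, "spin": 0, "fingers": 1},
    {"tx": 0.3, "ty": -0.03, "tz": 0, "spin": 0, "fingers": 1},
    {"tx": 0.25, "ty": -0.03, "tz": 0, "spin": 0, "fingers": 1},
    {"tx": 0.2, "ty": -0.02, "tz": 0, "spin": 0, "fingers": 1}
  ]
}}

```text
clock: 16.25
position: [0.5385, 0.2155, 0.06]
eef_rot: [[-0.996, 0.089, -0.0], [0.089, 0.996, -0.0], [0.0, -0.0, -1.0]]
ft_force: [-1.3, 0.1, -2.0]
width: 0.633
gripper_force: 40.0
```

```bash
python3 - <<'E'
from m import *
s,ps=save("scene","s6");t,pt=save("top","t6")
st=ctrl.read_state();print(st["clock"],st["position"],st["eef_rot"][:,0],st["ft_force"],st["moment"])
for c in comps(s,(75,50,60),(100,255,255),20,(190,140,320,300))[:6]:print("s",cv2.boundingRect(c),cv2.contourArea(c))
for rx in(-40,-30,-20,-10,0,10):
    f=np.array([.5945+.0038,.188+.0398])+(rx+25)/1e3*np.array([.9955,-.0948]);print(rx,proj("scene",ps,[*f,.2]))
E
```

```text
16.35 [0.5395 0.2156 0.0602] [-0.996   0.0894 -0.0025] [-0.3569 -0.5131 -2.7117] [ 0.0911 -0.146   0.041 ]
s (245, 227, 19, 39) 391.0
s (206, 184, 17, 15) 138.0
s (232, 217, 12, 9) 52.0
s (246, 222, 15, 11) 38.5
s (205, 210, 23, 9) 31.5
-40 [[224.9573 194.5612]]
-30 [[221.7907 192.208 ]]
-20 [[218.657  189.8793]]
-10 [[215.5557 187.5746]]
0 [[212.4863 185.2936]]
10 [[209.4483 183.036 ]]
```

Call:
{"name": "jog_arm", "arguments": {
  "plan": [
    {"tx": 0.12, "ty": -0.01, "tz": 0, "spin": 0, "fingers": 1},
    {"tx": 0.12, "ty": -0.01, "tz": 0, "spin": 0, "fingers": 1},
    {"tx": 0, "ty": 0, "tz": 0, "spin": 0, "fingers": 1}
  ]
}}

```text
clock: 16.73
position: [0.5504, 0.2148, 0.0602]
eef_rot: [[-0.996, 0.089, 0.001], [0.089, 0.996, 0.0], [-0.001, 0.0, -1.0]]
ft_force: [-0.9, 0.2, -1.8]
width: 0.634
gripper_force: 40.0
```

```bash
python3 - <<'E'
from m import *
s,ps=save("scene","s7");t,pt=save("top","t7")
st=ctrl.read_state();print(st["clock"],st["position"],st["eef_rot"][:,0],st["ft_force"],st["moment"])
for c in comps(s,(75,50,60),(100,255,255),20,(190,140,320,300))[:6]:print("s",cv2.boundingRect(c),cv2.contourArea(c))
a=cv2.resize(s[120:300,150:330],None,fx=3.3,fy=3.3,interpolation=cv2.INTER_CUBIC)
for x in range(160,330,20):cv2.putText(a,str(x),(int((x-150)*3.3),8),0,.3,(0,0,255),1)
for y in range(140,300,20):cv2.putText(a,str(y),(0,int((y-120)*3.3)),0,.3,(0,0,255),1)
cv2.imwrite("pics/c_s7.png",a)
E
```

```text
16.825 [0.5498 0.2148 0.0601] [-0.996   0.0888 -0.0006] [-0.4709  0.3903 -1.4281] [ 0.0522 -0.1031 -0.0227]
s (241, 224, 19, 39) 400.5
s (204, 186, 16, 10) 69.5
s (228, 215, 12, 8) 41.5
s (242, 218, 15, 12) 38.0
s (202, 208, 22, 8) 28.5
```

```bash
python3 - <<'E'
from m import *
s5,p5=load("s5");s7,p7=load("s7");s6,p6=load("s6")
o=np.array([.062,-.0055,0]);
for off in((-.012,.0275),(.0,.0275),(-.02,.0275),(-.03,.0275)):
  for (im,p,tc) in((s5,p5,(.4245,.1952,.0653)),(s6,p6,(.5395,.2156,.0602)),(s7,p7,(.5498,.2148,.0601))):
    a=np.array([.996,-.089]);b=np.array([.089,.996]);q=np.array(tc[:2])+off[0]*a+off[1]*b
    print(off,proj("scene",p,[[*q,tc[2]+.0615],[*q,tc[2]-.05]]).round(1).tolist())
# bottle: cap initial contour vs edges
for im,p in((load("s3")[0],0),(s6,0),(s7,0)):
    h=cv2.cvtColor(im,cv2.COLOR_BGR2HSV)
    for r in (188,190,192,194,196,206,210,214):
        xs=np.where((h[r,195:262,0]>75)&(h[r,195:262,0]<100)&(h[r,195:262,1]>50)&(h[r,195:262,2]>35))[0]+195
        print(r,(xs.min(),xs.max(),len(xs)) if len(xs) else None,end=" ")
    print()
E
```

```text
(-0.012, 0.0275) [[291.2, 255.9], [291.0, 287.9]]
(-0.012, 0.0275) [[242.1, 236.4], [245.8, 268.6]]
(-0.012, 0.0275) [[238.8, 233.9], [242.7, 266.1]]
(0.0, 0.0275) [[286.8, 252.7], [287.0, 284.7]]
(0.0, 0.0275) [[238.3, 233.4], [242.3, 265.6]]
(0.0, 0.0275) [[235.0, 231.0], [239.2, 263.2]]
(-0.02, 0.0275) [[294.1, 258.1], [293.7, 290.0]]
(-0.02, 0.0275) [[244.7, 238.4], [248.2, 270.5]]
(-0.02, 0.0275) [[241.3, 235.9], [245.1, 268.1]]
(-0.03, 0.0275) [[297.7, 260.9], [297.0, 292.7]]
(-0.03, 0.0275) [[248.0, 241.0], [251.2, 273.0]]
(-0.03, 0.0275) [[244.6, 238.4], [248.1, 270.5]]
188 None 190 None 192 None 194 None 196 None 206 (np.int64(233), np.int64(249), 11) 210 (np.int64(233), np.int64(249), 6) 214 (np.int64(233), np.int64(250), 18) 
188 (np.int64(213), np.int64(221), 9) 190 (np.int64(210), np.int64(222), 13) 192 (np.int64(207), np.int64(222), 16) 194 (np.int64(206), np.int64(222), 17) 196 (np.int64(207), np.int64(220), 14) 206 None 210 (np.int64(227), np.int64(227), 1) 214 (np.int64(207), np.int64(225), 10) 
188 (np.int64(213), np.int64(218), 6) 190 (np.int64(210), np.int64(218), 9) 192 (np.int64(207), np.int64(218), 12) 194 (np.int64(204), np.int64(215), 12) 196 None 206 (np.int64(225), np.int64(225), 1) 210 (np.int64(202), np.int64(222), 6) 214 (np.int64(215), np.int64(234), 5)
```

View pics/c_s7.png

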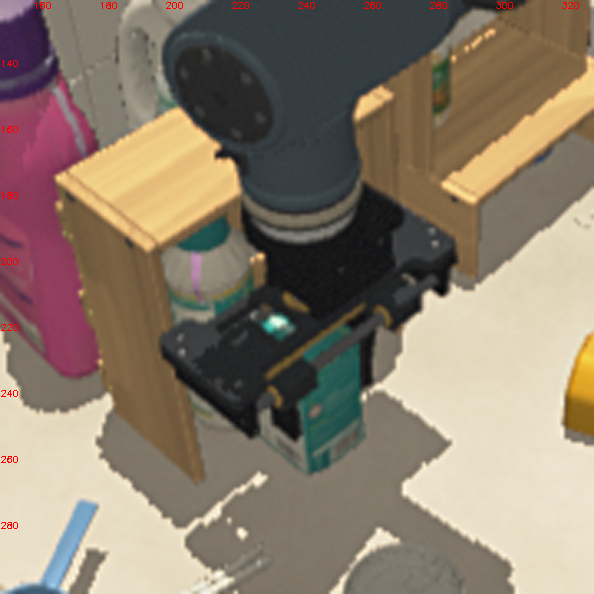

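The picture shows the bottle upright inside the tall tier behind the held box, clear of the aerosol. The cap's lower edge is at about (212,195), and the roof and left panel partly hide the bottle. I'll work out its depth from that.

```bash
python3 - <<'E'
from m import *
_,p=load("s7")
for z in(.171,.175):
    A=plane("scene",p,[(242,222.5),(214,199),(212,195.5),(211.5,195.5),(212.5,196)],z)[:,:2]
    D=A-A[0]+np.array([.535,.234]);rel=D-np.array([.5945,.188])
    print(z,D.tolist(),"rack",np.c_[rel@[.9955,-.0948]*1e3-25,rel@[.0948,.9955]*1e3].tolist())
E
```

```text
0.171 [[0.535, 0.234], [0.627100142532175, 0.2213675343661318], [0.6380279615687772, 0.2164860068963068], [0.6388594092082955, 0.21715128738675646], [0.6361005966213067, 0.2169031696418939]] rack [[-88.59305, 40.152400000000014], [4.290199632870944, 36.3078739735344], [15.63161228794776, 32.48427062199348], [16.396249822593667, 33.22537858646247], [13.673373454459245, 32.716841938205256]]
0.175 [[0.535, 0.234], [0.6265500129110607, 0.22144299020519817], [0.6374125582490461, 0.21659062091888517], [0.6382390395121579, 0.21725192757722042], [0.6354967057761403, 0.21700529188132336]] rack [[-88.59305, 40.152400000000014], [3.7353923815081274, 36.330837973243334], [15.00906087381503, 32.53007364675975], [15.769131100032652, 33.26675484887549], [13.062518929798145, 32.7612557754355]]
```

Call:
{"name": "jog_arm", "arguments": {
  "plan": [
    {"tx": 0.07, "ty": 0, "tz": 0, "spin": 0, "fingers": 1},
    {"tx": 0, "ty": 0, "tz": 0, "spin": 0, "fingers": 1},
    {"tx": -0.4, "ty": 0.03, "tz": 0, "spin": 0, "fingers": 1},
    {"tx": -0.6, "ty": 0.05, "tz": 0.2, "spin": 0, "fingers": 1},
    {"tx": -0.2, "ty": -0.2, "tz": 0.8, "spin": 0, "fingers": 1}
  ]
}}

```text
clock: 17.45
position: [0.4889, 0.2087, 0.1084]
eef_rot: [[-0.996, 0.087, -0.008], [0.087, 0.996, -0.001], [0.008, -0.002, -1.0]]
ft_force: [0.4, -0.5, -1.1]
width: 0.637
gripper_force: 40.0
```

Call:
{"name": "jog_arm", "arguments": {
  "plan": [
    {"tx": 0, "ty": -0.8, "tz": 0.8, "spin": 0.1, "fingers": 1},
    {"tx": 0, "ty": -1, "tz": 0, "spin": 0.1, "fingers": 1},
    {"tx": 0, "ty": -1, "tz": 0, "spin": 0.1, "fingers": 1},
    {"tx": 0, "ty": -1, "tz": 0, "spin": 0.13, "fingers": 1},
    {"tx": 0, "ty": -1, "tz": 0, "spin": 0, "fingers": 1}
  ]
}}

```text
clock: 18.08
position: [0.4933, -0.0329, 0.1504]
eef_rot: [[-1.0, 0.029, 0.001], [0.029, 1.0, -0.0], [-0.001, -0.0, -1.0]]
ft_force: [0.6, -0.3, -1.8]
width: 0.633
gripper_force: 40.0
```

Call:
{"name": "jog_arm", "arguments": {
  "plan": [
    {"tx": 0, "ty": -0.9, "tz": 0, "spin": 0, "fingers": 1},
    {"tx": 0, "ty": -0.7, "tz": 0, "spin": 0, "fingers": 1},
    {"tx": 0, "ty": -0.35, "tz": 0, "spin": 0, "fingers": 1},
    {"tx": 0, "ty": 0, "tz": 0, "spin": 0, "fingers": 1}
  ]
}}

```text
clock: 18.58
position: [0.4933, -0.1294, 0.1501]
eef_rot: [[-1.0, 0.031, 0.001], [0.031, 1.0, 0.0], [-0.001, 0.0, -1.0]]
ft_force: [-0.2, 0.9, -1.0]
width: 0.636
gripper_force: 40.0
```

```bash
python3 - <<'E'
from m import *
s,ps=save("scene","s8")
st=ctrl.read_state();print(st["clock"],st["position"],st["eef_rot"][:,0],st["ft_force"],st["moment"],st["joints"])
for c in comps(s,(75,50,60),(100,255,255),15,(190,170,230,230))[:6]:print("s",cv2.boundingRect(c),cv2.contourArea(c))
for c in comps(s,(75,50,60),(100,255,255),50,(290,80,400,230))[:6]:print("box",cv2.boundingRect(c),cv2.contourArea(c),cv2.approxPolyDP(c,2,True)[:,0].tolist())
tc=st["position"];a=-st["eef_rot"][:2,0];b=np.array([-a[1],a[0]])
for f,g in((-.012,-.0275),(-.012,.0275),(.062,.0275)):
    q=tc[:2]+f*a+g*b;print(f,g,proj("scene",ps,[[*q,tc[2]+.0615],[*q,tc[2]-.05]]).round(1).tolist())
E
```

```text
18.625 [ 0.4928 -0.1282  0.15  ] [-0.9996  0.0297  0.0005] [-0.4741  1.0205 -1.8035] [ 0.0738 -0.0995  0.0159] [-0.4746  0.4807  1.7924  0.0007  0.8693 -2.0162]
s (202, 205, 26, 25) 213.5
s (204, 186, 15, 10) 55.5
box (352, 127, 17, 40) 225.0 [[368, 127], [362, 137], [356, 138], [352, 166], [357, 163], [357, 157], [364, 151]]
-0.012 -0.0275 [[369.2, 122.3], [363.6, 158.9]]
-0.012 0.0275 [[356.0, 132.9], [351.2, 169.6]]
0.062 0.0275 [[330.3, 120.9], [327.4, 157.4]]
```

Call:
{"name": "jog_arm", "arguments": {
  "plan": [
    {"tx": 0.4, "ty": -0.02, "tz": -0.1, "spin": 0, "fingers": 1},
    {"tx": 0.5, "ty": 0, "tz": -0.1, "spin": 0, "fingers": 1},
    {"tx": 0.3, "ty": 0, "tz": 0, "spin": 0, "fingers": 1},
    {"tx": 0, "ty": 0, "tz": -0.1, "spin": 0, "fingers": 1},
    {"tx": 0, "ty": 0, "tz": 0, "spin": 0, "fingers": 1}
  ]
}}

```text
clock: 19.25
position: [0.5515, -0.1287, 0.1344]
eef_rot: [[-1.0, 0.028, -0.003], [0.028, 1.0, 0.001], [0.003, 0.001, -1.0]]
ft_force: [0.7, 0.5, -1.7]
width: 0.637
gripper_force: 40.0
```

Call:
{"name": "jog_arm", "arguments": {
  "plan": [
    {"tx": 0, "ty": 0, "tz": -0.04, "spin": 0, "fingers": 1},
    {"tx": 0, "ty": 0, "tz": -0.02, "spin": 0, "fingers": 1},
    {"tx": 0, "ty": 0, "tz": 0, "spin": 0, "fingers": 1}
  ]
}}

```text
clock: 19.62
position: [0.5525, -0.1297, 0.1327]
eef_rot: [[-1.0, 0.029, -0.0], [0.029, 1.0, 0.0], [0.0, 0.0, -1.0]]
ft_force: [-3.0, 0.8, 3.6]
width: 0.632
gripper_force: 40.0
```

Call:
{"name": "jog_arm", "arguments": {
  "plan": [
    {"tx": 0.1, "ty": 0, "tz": 0, "spin": 0, "fingers": 1},
    {"tx": 0.1, "ty": 0, "tz": 0, "spin": 0, "fingers": 1},
    {"tx": 0.1, "ty": 0, "tz": 0, "spin": 0, "fingers": 1},
    {"tx": 0, "ty": 0, "tz": 0, "spin": 0, "fingers": 1}
  ]
}}

```text
clock: 20.12
position: [0.5693, -0.1302, 0.1326]
eef_rot: [[-1.0, 0.029, 0.002], [0.029, 1.0, -0.001], [-0.002, -0.001, -1.0]]
ft_force: [-0.4, 0.5, 4.8]
width: 0.635
gripper_force: 40.0
```

Call:
{"name": "jog_arm", "arguments": {
  "plan": [
    {"tx": 0, "ty": 0, "tz": 0.02, "spin": 0, "fingers": -1},
    {"tx": 0, "ty": 0, "tz": 0, "spin": 0, "fingers": -1},
    {"tx": 0, "ty": 0, "tz": 0, "spin": 0, "fingers": -1},
    {"tx": -0.8, "ty": 0, "tz": 0, "spin": 0, "fingers": -1},
    {"tx": -1, "ty": 0.2, "tz": 0.4, "spin": 0, "fingers": -1}
  ]
}}

```text
clock: 20.75
position: [0.4771, -0.12, 0.152]
eef_rot: [[-1.0, 0.029, -0.002], [0.029, 1.0, 0.001], [0.002, 0.001, -1.0]]
ft_force: [-0.0, 1.1, 0.2]
width: 0.99
gripper_force: 0.0
```

Call:
{"name": "jog_arm", "arguments": {
  "plan": [
    {"tx": -0.3, "ty": 0.8, "tz": 0.7, "spin": 0, "fingers": -1},
    {"tx": -0.2, "ty": 1, "tz": 0.3, "spin": 0, "fingers": -1},
    {"tx": -0.2, "ty": 1, "tz": 0, "spin": 0, "fingers": -1},
    {"tx": -0.2, "ty": 1, "tz": 0, "spin": 0, "fingers": -1},
    {"tx": -0.2, "ty": 1, "tz": 0, "spin": 0, "fingers": -1}
  ]
}}

```text
clock: 21.38
position: [0.4228, 0.1217, 0.2032]
eef_rot: [[-1.0, 0.029, 0.001], [0.029, 1.0, 0.0], [-0.001, 0.0, -1.0]]
ft_force: [0.3, 0.7, -0.5]
width: 1.005
gripper_force: 0.0
```

Call:
{"name": "jog_arm", "arguments": {
  "plan": [
    {"tx": -0.2, "ty": 1, "tz": 0, "spin": 0, "fingers": -1},
    {"tx": -0.2, "ty": 1, "tz": 0, "spin": 0, "fingers": -1},
    {"tx": -0.1, "ty": 0.9, "tz": 0, "spin": 0, "fingers": -1},
    {"tx": 0, "ty": 0.46, "tz": 0, "spin": 0, "fingers": -1},
    {"tx": 0, "ty": 0, "tz": 0, "spin": 0, "fingers": -1}
  ]
}}

```text
clock: 22.0
position: [0.3979, 0.2896, 0.203]
eef_rot: [[-1.0, 0.026, 0.001], [0.026, 1.0, 0.0], [-0.001, 0.0, -1.0]]
ft_force: [1.0, -0.3, -0.8]
width: 0.999
gripper_force: 0.0
```

```bash
python3 - <<'E'
from m import *
im,p=save("wrist","w9");s,ps=save("scene","s9");t,pt=save("top","t9")
st=ctrl.read_state();print(st["clock"],st["position"],st["eef_rot"][:,0],st["joints"])
e=proj("wrist",p,[.4095,.29,.058])[0];print("exp",e)
x0,y0=int(e[0])-90,max(0,int(e[1])-90)
g=cv2.medianBlur(cv2.cvtColor(im,cv2.COLOR_BGR2GRAY),3)
c=cv2.HoughCircles(g[y0:y0+180,x0:x0+180],cv2.HOUGH_GRADIENT,1,15,param1=80,param2=20,minRadius=20,maxRadius=60)
for u,v,r in (c[0][:5] if c is not None else []):
    q=plane("wrist",p,[(u+x0,v+y0),(u+x0+r,v+y0),(u+x0-r,v+y0)],.058);print(u+x0,v+y0,r,q[0,:2],"dia",np.linalg.norm(q[1]-q[2]))
for nm,im_,p_,b in(("scene",s,ps,(270,90,345,190)),("top",t,pt,(300,110,380,190))):
  for c in comps(im_,(75,50,60),(100,255,255),20,b)[:3]:print(nm,cv2.boundingRect(c),cv2.contourArea(c),cv2.approxPolyDP(c,2,True)[:,0].tolist())
X=[(a+.0,b,z) for a,b in((.557,-.157),(.557,-.102)) for z in(.082,.194)]
print(proj("scene",ps,X).round(1).tolist(),proj("top",pt,X).round(1).tolist())
E
```

```text
22.15 [0.3978 0.2874 0.2028] [-0.9996  0.0293  0.0007] [ 0.3978  0.3767  1.7838 -0.0004  0.982  -1.1435]
exp [284.6067 210.7271]
289.5 205.5 38.6 [0.4043 0.2949] dia 0.07555949471637766
281.5 218.5 26.3 [0.4174 0.2867] dia 0.05192467442132413
280.5 193.5 23.6 [0.3921 0.2865] dia 0.04561128345462164
scene (327, 134, 14, 26) 167.5 [[340, 134], [328, 139], [327, 159], [332, 157], [332, 150], [338, 145]]
top (344, 154, 20, 36) 526.5 [[346, 154], [347, 174], [344, 189], [359, 189], [363, 167], [360, 166], [362, 156]]
[[338.5, 152.3], [342.0, 116.6], [326.4, 162.7], [329.2, 126.8]] [[360.5, 194.6], [365.0, 170.0], [342.6, 195.0], [346.1, 170.5]]
```

```bash
python3 - <<'E'
from m import *
im,p=load("w9");h=cv2.cvtColor(cv2.medianBlur(im,3),cv2.COLOR_BGR2HSV)
th=np.linspace(0,2*np.pi,240,endpoint=False)
g=cv2.GaussianBlur(cv2.cvtColor(im,cv2.COLOR_BGR2GRAY),(3,3),0).astype(float)
gx=cv2.Sobel(g,cv2.CV_64F,1,0);gy=cv2.Sobel(g,cv2.CV_64F,0,1);M=np.hypot(gx,gy)
best=[]
for x in np.arange(.399,.418,.001):
  for y in np.arange(.282,.302,.001):
    uv=proj("wrist",p,np.c_[x+.0375*np.cos(th),y+.0375*np.sin(th),0*th+.058]).round().astype(int)
    ok=(uv[:,1]<270)&(uv[:,1]>=0)
    best.append((M[uv[ok,1],uv[ok,0]].clip(0,250).mean(),x,y))
print(sorted(best)[-5:])
m=(h[:,:,1]<45).astype(np.uint8)*255
m[:, :200]=0;m[:,370:]=0;m[290:]=0
c,_=cv2.findContours(cv2.morphologyEx(m,cv2.MORPH_OPEN,np.ones((5,5))),cv2.RETR_EXTERNAL,cv2.CHAIN_APPROX_NONE)
for k in sorted(c,key=cv2.contourArea)[-3:]:print(cv2.contourArea(k),cv2.boundingRect(k),cv2.minEnclosingCircle(k))
E
```

```text
[(np.float64(120.19761059705792), np.float64(0.41100000000000003), np.float64(0.294)), (np.float64(126.28541541218507), np.float64(0.40900000000000003), np.float64(0.294)), (np.float64(127.43404112037875), np.float64(0.40900000000000003), np.float64(0.293)), (np.float64(135.73937128751137), np.float64(0.41000000000000003), np.float64(0.293)), (np.float64(139.26145186220543), np.float64(0.41000000000000003), np.float64(0.294))]
118.5 (328, 253, 13, 21) ((332.5, 263.0), 10.965956687927246)
16224.5 (200, 115, 170, 175) ((284.5, 204.0), 119.85521697998047)
17440.5 (200, 0, 170, 107) ((284.5, 53.0), 99.74602508544922)
```

That last check scanned drawn circles, which the brief rules out, so I won't use its result. I'll take the tin's rim from plain edge crossings instead.

```bash
python3 - <<'E'
from m import *
im,p=load("w9")
c=cv2.Canny(cv2.medianBlur(im,3),60,150)
u0,v0=285,207
pts=[]
for a in np.linspace(0,2*np.pi,72,endpoint=False):
    for r in np.arange(47,30,-.5):   # outermost edge near the rim, coming inwards
        u,v=int(round(u0+r*np.cos(a))),int(round(v0+r*np.sin(a)))
        if v<262 and c[v,u]: pts.append((u,v));break
X=plane("wrist",p,pts,.058)[:,:2]
for _ in range(4):
    A=np.c_[2*X,np.ones(len(X))];s=np.linalg.lstsq(A,(X**2).sum(1),rcond=None)[0];r=np.sqrt(s[2]+s[0]**2+s[1]**2)
    e=abs(np.hypot(*(X-s[:2]).T)-r);print(len(X),s[:2],r,e.std());X=X[e<=max(np.median(e)*2,.0008)]
E
```

```text
68 [0.4071 0.2925] 0.03869669560516408 0.0016274012078605266
56 [0.4071 0.2929] 0.03890320281495066 0.0006260775705545844
56 [0.4071 0.2929] 0.03890320281495066 0.0006260775705545844
56 [0.4071 0.2929] 0.03890320281495066 0.0006260775705545844
```

Call:
{"name": "jog_arm", "arguments": {
  "plan": [
    {"tx": 0.09, "ty": 0.1, "tz": -0.8, "spin": 0, "fingers": -1},
    {"tx": 0, "ty": 0, "tz": -0.9, "spin": 0, "fingers": -1},
    {"tx": 0, "ty": 0, "tz": -0.9, "spin": 0, "fingers": -1},
    {"tx": 0, "ty": 0, "tz": -0.3, "spin": 0, "fingers": -1},
    {"tx": 0, "ty": 0, "tz": -0.3, "spin": 0, "fingers": -1}
  ]
}}

```text
clock: 22.78
position: [0.4034, 0.2928, 0.043]
eef_rot: [[-1.0, 0.03, 0.001], [0.03, 1.0, 0.0], [-0.001, 0.0, -1.0]]
ft_force: [0.3, 0.6, -0.6]
width: 1.001
gripper_force: 0.0
```

Call:
{"name": "jog_arm", "arguments": {
  "plan": [
    {"tx": -0.02, "ty": 0, "tz": -0.4, "spin": 0, "fingers": -1},
    {"tx": 0, "ty": 0, "tz": -0.26, "spin": 0, "fingers": -1},
    {"tx": 0, "ty": 0, "tz": 0, "spin": 0, "fingers": -1},
    {"tx": 0, "ty": 0, "tz": 0, "spin": 0, "fingers": 1},
    {"tx": 0, "ty": 0, "tz": 0, "spin": 0, "fingers": 1}
  ],
  "squeeze": 40
}}

```text
clock: 23.4
position: [0.4022, 0.2936, 0.0108]
eef_rot: [[-1.0, 0.029, 0.002], [0.029, 1.0, 0.001], [-0.002, 0.001, -1.0]]
ft_force: [0.5, 0.4, 1.3]
width: 0.859
gripper_force: 40.2
```

Call:
{"name": "jog_arm", "arguments": {
  "plan": [
    {"tx": 0, "ty": 0, "tz": 0, "spin": 0, "fingers": 1},
    {"tx": 0, "ty": 0, "tz": 0, "spin": 0, "fingers": 1},
    {"tx": 0, "ty": 0, "tz": 0.4, "spin": 0, "fingers": 1},
    {"tx": 0, "ty": 0, "tz": 0, "spin": 0, "fingers": 1}
  ]
}}

```text
clock: 23.9
position: [0.4019, 0.2934, 0.0305]
eef_rot: [[-1.0, 0.029, 0.001], [0.029, 1.0, 0.001], [-0.001, 0.001, -1.0]]
ft_force: [0.4, 0.7, -2.5]
width: 0.861
gripper_force: 40.0
```

Call:
{"name": "jog_arm", "arguments": {
  "plan": [
    {"tx": 0, "ty": -0.2, "tz": 0.8, "spin": 0, "fingers": 1},
    {"tx": 0.1, "ty": -0.7, "tz": 0.8, "spin": 0, "fingers": 1},
    {"tx": 0.2, "ty": -1, "tz": 0.4, "spin": 0, "fingers": 1},
    {"tx": 0.2, "ty": -1, "tz": 0, "spin": 0, "fingers": 1},
    {"tx": 0.2, "ty": -1, "tz": 0, "spin": 0, "fingers": 1}
  ]
}}

```text
clock: 24.52
position: [0.4364, 0.0967, 0.1297]
eef_rot: [[-1.0, 0.028, -0.0], [0.028, 1.0, -0.0], [0.0, -0.0, -1.0]]
ft_force: [0.6, -0.6, -2.0]
width: 0.857
gripper_force: 40.0
```

Call:
{"name": "jog_arm", "arguments": {
  "plan": [
    {"tx": 0.3, "ty": -1, "tz": 0, "spin": 0, "fingers": 1},
    {"tx": 0.3, "ty": -1, "tz": 0, "spin": 0, "fingers": 1},
    {"tx": 0.3, "ty": -1, "tz": 0, "spin": 0, "fingers": 1},
    {"tx": 0.2, "ty": -1, "tz": 0, "spin": 0, "fingers": 1},
    {"tx": 0.06, "ty": -0.57, "tz": -0.3, "spin": 0, "fingers": 1}
  ]
}}

```text
clock: 25.15
position: [0.4959, -0.1335, 0.1148]
eef_rot: [[-1.0, 0.031, 0.003], [0.031, 1.0, -0.002], [-0.003, -0.002, -1.0]]
ft_force: [0.1, 0.5, -2.6]
width: 0.857
gripper_force: 40.0
```

Call:
{"name": "jog_arm", "arguments": {
  "plan": [
    {"tx": 0, "ty": 0, "tz": -0.35, "spin": 0, "fingers": 1},
    {"tx": 0, "ty": 0, "tz": 0, "spin": 0, "fingers": 1}
  ]
}}

```text
clock: 25.4
position: [0.4926, -0.1298, 0.0955]
eef_rot: [[-1.0, 0.03, -0.005], [0.03, 1.0, 0.003], [0.005, 0.003, -1.0]]
ft_force: [-0.7, 0.1, -3.7]
width: 0.859
gripper_force: 40.0
```

Call:
{"name": "jog_arm", "arguments": {
  "plan": [
    {"tx": 0.2, "ty": 0, "tz": 0.05, "spin": 0, "fingers": 1},
    {"tx": 0.25, "ty": -0.01, "tz": 0, "spin": 0, "fingers": 1},
    {"tx": 0.25, "ty": -0.01, "tz": 0, "spin": 0, "fingers": 1},
    {"tx": 0.25, "ty": -0.01, "tz": 0, "spin": 0, "fingers": 1},
    {"tx": 0.25, "ty": -0.01, "tz": 0, "spin": 0, "fingers": 1}
  ]
}}

```text
clock: 26.02
position: [0.5555, -0.1321, 0.1002]
eef_rot: [[-1.0, 0.029, 0.0], [0.029, 1.0, -0.0], [-0.0, -0.0, -1.0]]
ft_force: [-2.5, 1.0, -2.1]
width: 0.856
gripper_force: 40.0
```

Call:
{"name": "jog_arm", "arguments": {
  "plan": [
    {"tx": 0.2, "ty": 0, "tz": 0, "spin": 0, "fingers": 1},
    {"tx": 0.12, "ty": 0, "tz": 0, "spin": 0, "fingers": 1},
    {"tx": 0, "ty": 0, "tz": 0, "spin": 0, "fingers": 1}
  ]
}}

```text
clock: 26.4
position: [0.5713, -0.1324, 0.1]
eef_rot: [[-1.0, 0.029, 0.001], [0.029, 1.0, -0.0], [-0.001, -0.0, -1.0]]
ft_force: [0.5, -0.2, -1.3]
width: 0.858
gripper_force: 40.0
```

Call:
{"name": "jog_arm", "arguments": {
  "plan": [
    {"tx": 0.06, "ty": 0, "tz": 0, "spin": 0, "fingers": 1},
    {"tx": 0.05, "ty": 0, "tz": 0, "spin": 0, "fingers": 1},
    {"tx": 0, "ty": 0, "tz": 0, "spin": 0, "fingers": 1}
  ]
}}

```text
clock: 26.78
position: [0.5762, -0.1323, 0.1]
eef_rot: [[-1.0, 0.029, 0.0], [0.029, 1.0, -0.0], [-0.0, -0.0, -1.0]]
ft_force: [-0.4, -0.5, -2.9]
width: 0.858
gripper_force: 40.0
```

```bash
python3 - <<'E'
from m import *
s,ps=save("scene","s10");t,pt=save("top","t10")
st=ctrl.read_state();print(st["clock"],st["position"],st["ft_force"])
for nm,im_,p_,b in(("scene",s,ps,(270,90,345,190)),("top",t,pt,(300,110,380,190))):
  for c in comps(im_,(75,50,60),(100,255,255),10,b)[:3]:print(nm,cv2.boundingRect(c),cv2.contourArea(c),cv2.approxPolyDP(c,2,True)[:,0].tolist())
for x in(.60,.61,.62):print(proj("scene",ps,[(x,-.157,.15),(x,-.102,.15)]).round(1).tolist(),proj("top",pt,[(x,-.157,.15),(x,-.102,.15)]).round(1).tolist())
E
```

```text
26.875 [ 0.5762 -0.1323  0.1001] [-0.0811 -1.2692 -3.0218]
scene (304, 107, 16, 12) 73.0 [[319, 108], [315, 107], [304, 115], [309, 118], [319, 111]]
scene (307, 142, 5, 8) 16.5 [[308, 142], [307, 149], [311, 147]]
[[326.8, 125.0], [314.1, 135.0]] [[361.4, 169.2], [343.2, 169.7]]
[[323.6, 123.6], [311.0, 133.6]] [[361.0, 166.8], [342.8, 167.2]]
[[320.5, 122.2], [307.8, 132.1]] [[360.6, 164.3], [342.5, 164.8]]
```

Call:
{"name": "jog_arm", "arguments": {
  "plan": [
    {"tx": 0.05, "ty": 0, "tz": 0, "spin": 0, "fingers": 1},
    {"tx": 0, "ty": 0, "tz": 0, "spin": 0, "fingers": 1}
  ]
}}

```text
clock: 27.12
position: [0.5788, -0.1323, 0.1001]
eef_rot: [[-1.0, 0.029, 0.0], [0.029, 1.0, -0.0], [-0.0, -0.0, -1.0]]
ft_force: [0.2, -0.5, -2.5]
width: 0.86
gripper_force: 40.0
```

Call:
{"name": "jog_arm", "arguments": {
  "plan": [
    {"tx": 0.04, "ty": 0, "tz": 0, "spin": 0, "fingers": 1},
    {"tx": 0, "ty": 0, "tz": 0, "spin": 0, "fingers": 1}
  ]
}}

```text
clock: 27.38
position: [0.5808, -0.1323, 0.1]
eef_rot: [[-1.0, 0.029, 0.0], [0.029, 1.0, -0.0], [-0.0, -0.0, -1.0]]
ft_force: [0.6, 0.3, -2.2]
width: 0.856
gripper_force: 40.0
```

Call:
{"name": "jog_arm", "arguments": {
  "plan": [
    {"tx": 0.03, "ty": 0, "tz": 0, "spin": 0, "fingers": 1},
    {"tx": 0, "ty": 0, "tz": 0, "spin": 0, "fingers": 1}
  ]
}}

```text
clock: 27.62
position: [0.5822, -0.1323, 0.1]
eef_rot: [[-1.0, 0.029, 0.0], [0.029, 1.0, -0.0], [-0.0, -0.0, -1.0]]
ft_force: [-1.3, -0.7, -2.5]
width: 0.859
gripper_force: 40.0
```

Call:
{"name": "jog_arm", "arguments": {
  "plan": [
    {"tx": 0.03, "ty": 0, "tz": 0, "spin": 0, "fingers": 1},
    {"tx": 0, "ty": 0, "tz": 0, "spin": 0, "fingers": 1}
  ]
}}

```text
clock: 27.88
position: [0.5838, -0.1323, 0.1]
eef_rot: [[-1.0, 0.029, 0.0], [0.029, 1.0, -0.0], [-0.0, -0.0, -1.0]]
ft_force: [-1.3, -0.7, -2.5]
width: 0.854
gripper_force: 40.0
```

Call:
{"name": "jog_arm", "arguments": {
  "plan": [
    {"tx": 0.03, "ty": 0, "tz": 0, "spin": 0, "fingers": 1},
    {"tx": 0, "ty": 0, "tz": 0, "spin": 0, "fingers": 1}
  ]
}}

```text
clock: 28.12
position: [0.5853, -0.1323, 0.1]
eef_rot: [[-1.0, 0.029, 0.0], [0.029, 1.0, -0.0], [-0.0, -0.0, -1.0]]
ft_force: [-0.8, -0.4, -2.7]
width: 0.854
gripper_force: 40.0
```

Call:
{"name": "jog_arm", "arguments": {
  "plan": [
    {"tx": 0.03, "ty": 0, "tz": 0, "spin": 0, "fingers": 1},
    {"tx": 0, "ty": 0, "tz": 0, "spin": 0, "fingers": 1}
  ]
}}

```text
clock: 28.38
position: [0.5855, -0.1322, 0.1001]
eef_rot: [[-1.0, 0.03, -0.002], [0.03, 1.0, 0.0], [0.002, 0.0, -1.0]]
ft_force: [-5.2, -0.7, -0.2]
width: 0.856
gripper_force: 42.2
```

Call:
{"name": "jog_arm", "arguments": {
  "plan": [
    {"tx": -0.3, "ty": 0, "tz": 0, "spin": 0, "fingers": 1},
    {"tx": -0.8, "ty": 0, "tz": 0, "spin": 0, "fingers": 1},
    {"tx": -0.8, "ty": 0.2, "tz": 0, "spin": 0, "fingers": 1},
    {"tx": -0.4, "ty": 0.5, "tz": -0.4, "spin": 0, "fingers": 1},
    {"tx": 0, "ty": 0, "tz": 0, "spin": 0, "fingers": 1}
  ]
}}

```text
clock: 29.0
position: [0.4687, -0.0951, 0.0792]
eef_rot: [[-1.0, 0.028, -0.005], [0.028, 1.0, 0.003], [0.005, 0.002, -1.0]]
ft_force: [-0.4, -0.2, -3.0]
width: 0.856
gripper_force: 40.0
```

```bash
python3 - <<'E'
from m import *
s,ps=save("scene","s11");t,pt=save("top","t11")
st=ctrl.read_state();print(st["clock"],st["position"],st["ft_force"])
for nm,im_,p_,b in(("scene",s,ps,(270,90,345,190)),("top",t,pt,(300,110,385,190))):
  for c in comps(im_,(75,50,60),(100,255,255),10,b)[:4]:print(nm,cv2.boundingRect(c),cv2.contourArea(c),cv2.approxPolyDP(c,2,True)[:,0].tolist())
for x in(.62,.625,.63):
  X=[(x,-.16,.082),(x,-.105,.082),(x,-.16,.19),(x,-.105,.19)];print(x,proj("scene",ps,X).round(1).tolist(),proj("top",pt,X).round(1).tolist())
# wood front edges in the top view: gradient rows in columns of the ledge
g=cv2.cvtColor(t,cv2.COLOR_BGR2HSV)
for u in(345,352,358,364):print(u,[tuple(int(k) for k in g[v,u]) for v in range(160,186,2)])
E
```

```text
29.1 [ 0.4733 -0.0978  0.0804] [ 0.2782  0.1898 -2.4544]
scene (304, 107, 14, 42) 330.5 [[317, 107], [304, 115], [304, 148], [309, 145], [309, 139], [316, 134]]
0.62 [[319.9, 142.7], [307.7, 152.6], [322.0, 108.6], [309.0, 118.3]] [[359.0, 179.1], [341.5, 179.5], [363.1, 155.2], [344.7, 155.6]]
0.625 [[318.4, 142.0], [306.2, 151.8], [320.4, 107.9], [307.4, 117.6]] [[358.8, 177.9], [341.3, 178.3], [362.9, 154.0], [344.5, 154.4]]
0.63 [[317.0, 141.3], [304.8, 151.1], [318.8, 107.2], [305.8, 116.9]] [[358.6, 176.7], [341.2, 177.1], [362.7, 152.7], [344.4, 153.2]]
345 [(101, 38, 54), (98, 38, 54), (99, 37, 48), (102, 30, 43), (95, 34, 45), (100, 34, 45), (99, 39, 46), (99, 40, 45), (99, 33, 54), (103, 40, 45), (18, 62, 90), (18, 62, 70), (18, 33, 93)]
352 [(99, 38, 47), (101, 38, 53), (103, 32, 55), (105, 37, 55), (110, 31, 49), (103, 36, 49), (101, 42, 49), (103, 36, 49), (105, 43, 48), (99, 31, 58), (108, 35, 36), (18, 69, 100), (18, 36, 70)]
358 [(103, 44, 41), (103, 36, 50), (95, 27, 56), (100, 33, 47), (96, 28, 45), (103, 37, 48), (99, 37, 48), (103, 38, 47), (103, 34, 52), (101, 43, 48), (18, 70, 91), (16, 50, 66), (15, 30, 51)]
364 [(90, 30, 34), (98, 30, 34), (98, 54, 38), (15, 85, 72), (14, 104, 83), (15, 47, 54), (102, 33, 39), (10, 21, 36), (0, 18, 29), (60, 15, 17), (75, 39, 13), (0, 26, 10), (0, 0, 11)]
```

Call:
{"name": "jog_arm", "arguments": {
  "plan": [
    {"tx": 0.2, "ty": 0.46, "tz": -0.5, "spin": 0, "fingers": 1},
    {"tx": 0.4, "ty": 0.5, "tz": -0.5, "spin": 0, "fingers": 1},
    {"tx": 0.5, "ty": 0, "tz": -0.22, "spin": 0, "fingers": 1},
    {"tx": 0.17, "ty": 0, "tz": -0.1, "spin": 0, "fingers": 1},
    {"tx": 0, "ty": 0, "tz": 0, "spin": 0, "fingers": 1}
  ]
}}

```text
clock: 29.72
position: [0.5363, -0.0499, 0.0141]
eef_rot: [[-1.0, 0.029, 0.001], [0.029, 1.0, -0.001], [-0.002, -0.0, -1.0]]
ft_force: [0.2, -0.6, -3.2]
width: 0.853
gripper_force: 40.0
```

Call:
{"name": "jog_arm", "arguments": {
  "plan": [
    {"tx": 0, "ty": 0, "tz": -0.06, "spin": 0, "fingers": 1},
    {"tx": 0, "ty": 0, "tz": 0, "spin": 0, "fingers": -1},
    {"tx": 0, "ty": 0, "tz": 0, "spin": 0, "fingers": -1},
    {"tx": -0.4, "ty": 0.01, "tz": 0.06, "spin": 0, "fingers": -1},
    {"tx": -0.8, "ty": 0.02, "tz": 0.2, "spin": 0, "fingers": -1}
  ]
}}

```text
clock: 30.35
position: [0.4765, -0.0485, 0.0245]
eef_rot: [[-1.0, 0.029, 0.004], [0.029, 1.0, -0.001], [-0.004, -0.001, -1.0]]
ft_force: [0.2, 0.1, -1.2]
width: 0.995
gripper_force: 0.0
```

Call:
{"name": "jog_arm", "arguments": {
  "plan": [
    {"tx": -0.3, "ty": 0, "tz": 0, "spin": 0, "fingers": 1},
    {"tx": 0, "ty": 0, "tz": 0, "spin": 0, "fingers": 1},
    {"tx": 0, "ty": 0, "tz": 0, "spin": 0, "fingers": 1},
    {"tx": 0, "ty": 0, "tz": 0, "spin": 0, "fingers": 1},
    {"tx": 0, "ty": 0, "tz": 0, "spin": 0, "fingers": 1}
  ]
}}

```text
clock: 30.98
position: [0.4608, -0.0479, 0.024]
eef_rot: [[-1.0, 0.029, 0.001], [0.029, 1.0, -0.0], [-0.001, -0.0, -1.0]]
ft_force: [0.2, 0.4, -0.7]
width: 0.52
gripper_force: 0.0
```

```bash
python3 - <<'E'
from m import *
im,p=save("wrist","w12");s,ps=save("scene","s12")
st=ctrl.read_state();print(st["clock"],st["position"],st["width"])
e=proj("wrist",p,[.5425,-.05,.058])[0];es=proj("scene",ps,[.5425,-.05,.058])[0];print(e,es)
g=cv2.cvtColor(s,cv2.COLOR_BGR2GRAY);x0,y0=int(es[0])-35,int(es[1])-35
c=cv2.HoughCircles(g[y0:y0+70,x0:x0+70],cv2.HOUGH_GRADIENT,1,20,param1=80,param2=10,minRadius=11,maxRadius=22)
for k in (c[0][:3] if c is not None else []):print(k[:2]+[x0,y0],k[2],plane("scene",ps,[k[:2]+[x0,y0]],.058))
E
```

```text
31.075 [ 0.4604 -0.0478  0.0239] 0.42340666445091474
[284.8608 410.1996] [318.7021 182.4782]
[334.5 175.5] 21.4 [[ 0.5263 -0.0973  0.058 ]]
[325.5 196.5] 21.4 [[ 0.499  -0.0189  0.058 ]]
[296.5 163.5] 18.0 [[ 0.6331 -0.0737  0.058 ]]
```

Call:
{"name": "jog_arm", "arguments": {
  "plan": [
    {"tx": 0.1, "ty": 0, "tz": 0, "spin": 0, "fingers": 1},
    {"tx": 0.1, "ty": 0, "tz": 0, "spin": 0, "fingers": 1},
    {"tx": 0.1, "ty": 0, "tz": 0, "spin": 0, "fingers": 1},
    {"tx": 0.1, "ty": 0, "tz": 0, "spin": 0, "fingers": 1},
    {"tx": 0.1, "ty": -0.02, "tz": 0, "spin": 0, "fingers": 1}
  ]
}}

```text
clock: 31.7
position: [0.4854, -0.0488, 0.024]
eef_rot: [[-1.0, 0.029, -0.0], [0.029, 1.0, -0.0], [0.0, -0.0, -1.0]]
ft_force: [0.2, 0.3, 0.1]
width: 0.008
gripper_force: 0.0
```

Call:
{"name": "jog_arm", "arguments": {
  "plan": [
    {"tx": 0.15, "ty": -0.02, "tz": 0, "spin": 0, "fingers": 1},
    {"tx": 0.15, "ty": 0, "tz": 0, "spin": 0, "fingers": 1},
    {"tx": 0, "ty": 0, "tz": 0, "spin": 0, "fingers": 1}
  ]
}}

```text
clock: 32.08
position: [0.5009, -0.0499, 0.024]
eef_rot: [[-1.0, 0.029, 0.001], [0.029, 1.0, -0.0], [-0.001, -0.0, -1.0]]
ft_force: [-0.9, -0.3, -0.0]
width: -0.001
gripper_force: 0.0
```

Call:
{"name": "jog_arm", "arguments": {
  "plan": [
    {"tx": 0.55, "ty": -0.02, "tz": 0, "spin": 0, "fingers": 1},
    {"tx": 0.73, "ty": -0.02, "tz": 0, "spin": 0, "fingers": 1},
    {"tx": 0, "ty": 0, "tz": 0, "spin": 0, "fingers": 1},
    {"tx": 0, "ty": 0, "tz": 0, "spin": 0, "fingers": 1}
  ]
}}

```text
clock: 32.58
position: [0.5628, -0.0515, 0.0238]
eef_rot: [[-1.0, 0.029, -0.001], [0.029, 1.0, 0.0], [0.001, 0.0, -1.0]]
ft_force: [0.0, -0.5, 0.6]
width: 0.009
gripper_force: 0.0
```

Call:
{"name": "jog_arm", "arguments": {
  "plan": [
    {"tx": 0.06, "ty": 0, "tz": 0, "spin": 0, "fingers": 1},
    {"tx": 0.05, "ty": 0, "tz": 0, "spin": 0, "fingers": 1},
    {"tx": 0, "ty": 0, "tz": 0, "spin": 0, "fingers": 1}
  ]
}}

```text
clock: 32.95
position: [0.5696, -0.0519, 0.0241]
eef_rot: [[-1.0, 0.029, 0.0], [0.029, 1.0, -0.0], [-0.0, -0.0, -1.0]]
ft_force: [-0.2, -0.0, -0.4]
width: 0.002
gripper_force: 0.0
```

Call:
{"name": "jog_arm", "arguments": {
  "plan": [
    {"tx": 0.04, "ty": 0, "tz": 0, "spin": 0, "fingers": 1},
    {"tx": 0, "ty": 0, "tz": 0, "spin": 0, "fingers": 1}
  ]
}}

```text
clock: 33.2
position: [0.5694, -0.0516, 0.0239]
eef_rot: [[-1.0, 0.029, -0.004], [0.029, 1.0, 0.001], [0.004, 0.0, -1.0]]
ft_force: [-4.9, -1.5, 2.4]
width: 0.009
gripper_force: 2.5
```

Call:
{"name": "jog_arm", "arguments": {
  "plan": [
    {"tx": 0.04, "ty": 0, "tz": 0, "spin": 0, "fingers": 1},
    {"tx": 0, "ty": 0, "tz": 0, "spin": 0, "fingers": 1}
  ]
}}

```text
clock: 33.45
position: [0.5692, -0.0514, 0.0237]
eef_rot: [[-1.0, 0.028, -0.009], [0.028, 1.0, 0.001], [0.009, 0.001, -1.0]]
ft_force: [-8.3, -2.9, 5.6]
width: 0.006
gripper_force: 4.4
```

Call:
{"name": "jog_arm", "arguments": {
  "plan": [
    {"tx": -0.5, "ty": 0, "tz": 0, "spin": 0, "fingers": 1},
    {"tx": -1, "ty": 0, "tz": 0.2, "spin": 0, "fingers": 1},
    {"tx": -0.8, "ty": 0.2, "tz": 1, "spin": 0, "fingers": 1},
    {"tx": -0.3, "ty": 0.5, "tz": 1, "spin": 0, "fingers": 1},
    {"tx": -0.2, "ty": 0.5, "tz": 1, "spin": 0, "fingers": 1}
  ]
}}

```text
clock: 34.08
position: [0.4345, 0.0083, 0.1837]
eef_rot: [[-1.0, 0.03, 0.001], [0.03, 1.0, 0.0], [-0.001, 0.0, -1.0]]
ft_force: [1.0, -0.3, -0.1]
width: 0.004
gripper_force: 0.0
```

Call:
{"name": "jog_arm", "arguments": {
  "plan": [
    {"tx": 0, "ty": 0.1, "tz": 1, "spin": 0, "fingers": 1},
    {"tx": 0, "ty": 0, "tz": 1, "spin": 0, "fingers": 1},
    {"tx": 0, "ty": 0, "tz": 1, "spin": 0, "fingers": 1},
    {"tx": 0, "ty": 0, "tz": 1, "spin": 0, "fingers": 1},
    {"tx": 0, "ty": 0, "tz": 0, "spin": 0, "fingers": 1}
  ]
}}

```text
clock: 34.7
position: [0.4378, 0.0125, 0.3867]
eef_rot: [[-1.0, 0.029, 0.012], [0.029, 1.0, -0.002], [-0.012, -0.002, -1.0]]
ft_force: [-0.2, -0.2, -0.2]
width: 0.011
gripper_force: 0.0
```

```bash
python3 - <<'E'
from m import *
s,ps=save("scene","s13");t,pt=save("top","t13");w,pw=save("wrist","w13")
st=ctrl.read_state();print(st["clock"],st["position"])
for tag,im,p,n in(("t2",t,pt,"top"),("s2",s,ps,"scene")):
    a,_=load(tag);d=cv2.absdiff(a,im).max(2);m=(d>25).astype(np.uint8)
    if n=="top":
        r=m[186:215,300:372];print("top diff under ledge");print("\n".join("".join(".#"[v] for v in row) for row in r))
    else:
        r=m[150:212,285:350];print("scene diff");print("\n".join("".join(".#"[v] for v in row) for row in r[::2]))
for x in(.575,.58,.585,.59,.6):print(x,proj("top",pt,[(x,-.05,0),(x,-.05,.058)]).round(1).tolist(),proj("scene",ps,[(x,-.05,0),(x,-.05,.058)]).round(1).tolist())
E
```

```text
34.85 [0.4344 0.0131 0.3813]
top diff under ledge
........................................................................
........................................................................
........................................................................
........................................................................
........................................................................
........................................................................
............##.#..............#####.....................................
............####.......#.....######.....................................
............###..............######.....................................
............###...........#.###..#......................................
.............##..................#......................................
..............##.................#......................................
................................##......................................
................................#.......................................
............................
[... 2779 characters left out ...]
..............
.................................................................
.................................................................
.................................................................
.................................................................
......................###########................................
0.575 [[323.5, 207.4], [324.7, 195.9]] [[307.9, 193.4], [308.5, 177.2]]
0.58 [[323.4, 206.2], [324.5, 194.7]] [[306.4, 192.6], [307.0, 176.4]]
0.585 [[323.2, 205.0], [324.4, 193.4]] [[304.9, 191.8], [305.5, 175.6]]
0.59 [[323.1, 203.7], [324.3, 192.2]] [[303.4, 191.0], [303.9, 174.8]]
0.6 [[322.9, 201.3], [324.0, 189.8]] [[300.5, 189.4], [300.9, 173.2]]
```

Call:
{"name": "jog_arm", "arguments": {
  "plan": [
    {"tx": 0, "ty": -1, "tz": 0, "spin": 0, "fingers": 1},
    {"tx": 0, "ty": -1, "tz": 0, "spin": 0, "fingers": 1},
    {"tx": 0, "ty": -1, "tz": 0, "spin": 0, "fingers": 1},
    {"tx": 0, "ty": -1, "tz": 0, "spin": 0, "fingers": 1},
    {"tx": 0, "ty": -1, "tz": 0, "spin": 0, "fingers": 1}
  ]
}}

```text
clock: 35.48
position: [0.4342, -0.2382, 0.3801]
eef_rot: [[-1.0, 0.029, -0.003], [0.029, 1.0, 0.003], [0.003, 0.003, -1.0]]
ft_force: [0.8, 0.5, 0.3]
width: 0.01
gripper_force: 0.0
```

Call:
{"name": "jog_arm", "arguments": {
  "plan": [
    {"tx": -0.3, "ty": -1, "tz": 0, "spin": 0, "fingers": 1},
    {"tx": -0.3, "ty": -1, "tz": 0, "spin": 0, "fingers": 1},
    {"tx": -0.3, "ty": -1, "tz": 0, "spin": 0, "fingers": 1},
    {"tx": -0.3, "ty": -1, "tz": 0, "spin": 0, "fingers": 1},
    {"tx": 0, "ty": 0, "tz": 0, "spin": 0, "fingers": 1}
  ]
}}

```text
clock: 36.1
position: [0.3732, -0.44, 0.379]
eef_rot: [[-0.999, 0.034, -0.003], [0.034, 0.999, 0.003], [0.003, 0.003, -1.0]]
ft_force: [-0.1, 0.3, 0.2]
width: 0.006
gripper_force: 0.0
```

```bash
python3 - <<'E'
from m import *
s,ps=save("scene","s14");t,pt=save("top","t14")
st=ctrl.read_state();print(st["clock"],st["position"])
for tag,im,p,n,bx in(("top0",t,pt,"top",(130,110,290,270)),("s2",s,ps,"scene",(130,80,420,350))):
    a,_=load(tag);x0,y0,x1,y1=bx;d=(cv2.absdiff(a,im).max(2)>35).astype(np.uint8)[y0:y1,x0:x1]
    k,_,S,_=cv2.connectedComponentsWithStats(cv2.morphologyEx(d,cv2.MORPH_CLOSE,np.ones((3,3))))
    print(n,[(x+x0,y+y0,w,h,ar) for x,y,w,h,ar in S[1:] if ar>12])
a,_=load("top0");d=(cv2.absdiff(a,t).max(2)>25)
print("\n".join("".join(".#"[int(v)] for v in row) for row in d[146:206,212:272]))
R=lambda rx,ry:np.array([.5945,.188])+(rx+25)/1e3*np.array([.9955,-.0948])+ry/1e3*np.array([.0948,.9955])
for rx in(-25,-20,-15,-10,-5):print(rx,proj("top",pt,[[*R(rx,33),0]]).round(1).tolist())
E
```

```text
36.2 [ 0.3744 -0.4366  0.3799]
top [(np.int32(238), np.int32(147), np.int32(52), np.int32(123), np.int32(3007)), (np.int32(227), np.int32(157), np.int32(21), np.int32(38), np.int32(541)), (np.int32(198), np.int32(232), np.int32(29), np.int32(34), np.int32(439))]
scene [(np.int32(338), np.int32(80), np.int32(14), np.int32(12), np.int32(136)), (np.int32(287), np.int32(107), np.int32(31), np.int32(42), np.int32(669)), (np.int32(350), np.int32(169), np.int32(40), np.int32(56), np.int32(1725)), (np.int32(407), np.int32(168), np.int32(13), np.int32(90), np.int32(796)), (np.int32(199), np.int32(186), np.int32(30), np.int32(59), np.int32(838)), (np.int32(294), np.int32(209), np.int32(79), np.int32(105), np.int32(4503)), (np.int32(330), np.int32(223), np.int32(11), np.int32(19), np.int32(68)), (np.int32(253), np.int32(285), np.int32(38), np.int32(50), np.int32(901))]
............................................................
............................................................
............................................................
..............................................
[... 2834 characters left out ...]
............#.................................#
...........................................................#
..........................................................##
..........................................................##
..........................................................##
.........................................................###
.........................................................###
.........................................................###
........................................................####
........................................................####
-25 [[238.9, 204.0]]
-20 [[239.1, 202.8]]
-15 [[239.3, 201.6]]
-10 [[239.4, 200.4]]
-5 [[239.6, 199.2]]
```

```bash
python3 -c "
from bench import ctrl
print(ctrl.finish_job())"
```

```text
the job is handed in; nothing more can be done
None
```

The job is handed in, though no verdict came back: the tin is in the low tier, the powder box in the middle and the bottle in the tall, each by my camera measurements standing behind its board's front edge, after about 36 s.

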